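# Tip a welded socket out of a tray into the parts box

### The arm

A 6-joint arm with a two-finger parallel gripper is mounted at the origin on the work surface. World frame = base frame: x ahead of the robot, y to its left, z up, the work surface at z = 0. Lengths are in m, angles in rad, forces in N, time in s.
With the tool pointing down it reaches from about 0.35 to 0.975 m from the base axis. Payload 4.9 kg.
Tool frame: the origin (TCP) lies at the very end of the fingers, on their centre line; the grasp point (between the pads) lies 19 mm behind it (ctrl.pinch_z is the distance from the TCP to the grasp point, in m); z points along the fingers, y is the direction in which the jaws open and shut (so a half turn about z gives the same grasp; the last joint's range is limited). The gripper opens to 85 mm and grips with 20 to 120 N. Pads are 22 mm wide; open, the fingers measure 114 mm over their backs; the gripper's body (76 mm by 85 mm) begins 54 mm behind the grasp point. The pads swing forward as they close: fully open they stand 13 mm farther back than shut.
Start: joints at [-1.392, 0.053, 1.613, -0, 1.476, -0.119], TCP at [0.183, -0.597, 0.231] pointing down, gripper open.
Joint ranges: [-3.01, 3.01], [-1.01, 2.22], [0.06, 2.58], [-1.02, 4.17], [0.09, 2.62], [-3.14, 3.14]. Speed limits (rad/s): [2.57, 2.57, 3.14, 3.14, 3.14, 3.14].

### API

Orientations are given as a rotation vector (axis times angle).
In Python, from station import ctrl gives the robot as it stands.
- The arm moves only by the tool carry_out, never from a script. Its argument "series" is a list of rows, each a list of 7 numbers: the shift along the world's x, y, z each as a share of 0.025 m, from -1 to 1, then the turn, a rotation vector about the world's x, y, z each as a share of 0.1 rad, from -1 to 1, then the opening, from 0 (shut) to 1 (fully open). A call has 1 to 12 rows; each row shifts and turns the commanded pose from where the row before left it; what a row does not reach is not made up. A row lasts 1/10 s, in which the tool goes at most 50 mm and 8.59 degrees, less where a joint would pass 70% of its speed; a pose out of reach is approached as far as the arm can. A call with a number of a shift or a turn outside -1 to 1 is refused whole. A call with a gripper value outside its range is refused whole. The fingers move at their own pace and stop on an object; "grip_force" is the grip in N (left out, the last holds). Time passes only in rows, so rows that do not move let the fingers close. It gives the time, the measured TCP pose, the force and the opening at its end, in the units of the state.
- ctrl.get_obs(): the state, without advancing time (a new reading comes with each control period).
- ctrl.get_image(name): name is "side" or "top" or "wrist"; returns a dict with "frame" (420x560x3 uint8, blue, green, red), "fx", "fy", "cx", "cy" (pixels), "R" (3x3) and "t" (3): a world point X has camera coordinates R X + t; the wrist camera has in their place "hand_eye" (4x4, takes a point from camera to tool coordinates, whose origin is the TCP and whose axes are the flange's). Camera axes: x right, y down, z forward; pixel columns grow to the right and rows downward; lengths in m; the calibration is good to about 2 mm. A picture is of the moment at which its call begins: read the wrist's pose just before it. There is no depth.
- ctrl.finish_job(): hands the job in, once; it reports no verdict.
Trained networks look in a picture, given as the dict that the camera call returned (one of the last four; its "shot" number tells which), for a name from the list of things; names that differ only in an ending like _2 or _b are one class to them, and where a whole thing is asked for, a point or a joint stands for the part that bears it (a point fixed in the world has none). Each returns a list of dicts, best first, with "p" (0 to 1); they miss things now and then, are a little off and sometimes report something else, mostly with a low value. They report only what shows in the picture. A call takes as long as a camera call. They do not tell look-alikes from the thing itself.
- ctrl.trace(picture, name): "mask" (420x560 bool, what is visible of it) and "rect" ([left, top, width, height] as shares, 0 to 1, of the picture: columns of its width, rows of its height, round what is visible of it).
- ctrl.mark_of(picture, name): "position" ([column, row] as shares, 0 to 1, of the picture: columns of its width, rows of its height: a listed point, or the origin of a listed thing).
The state is a dict: "t": time; "q": joint angles; "dq": joint speeds; "effort": joint torques, N m; "tool_pos": TCP position; "tool_rot": TCP orientation; "contact_force": force on the tool from outside, world axes, zero at the start; "wrist_torque": the same for the moment, N m; "opening": finger opening in m.
Only numpy, scipy, OpenCV 4.12 (cv2) and the standard library are available. Lean on these libraries where they do the work, as an engineer would, in place of code of your own. Each camera call takes 0.05 s, during which the arm holds its last target.

### The job

Tip the flanged socket out of the sheet-steel tray into the parts box. Slide the tray forward by its bow handle until its lip has pushed the loose box home against the far side of its frame and, keeping it pressed home with a light steady push (about 10 N, never over 25), raise the handle slowly until the socket just begins to slide; hold that slope, still pressed home, while it slides down gently by itself and drops in. Then lower the tray gently back onto its legs, still against the box, and let go; leave everything else on the bench alone.

Things in the scene. Friction and masses are not known exactly. Their poses are not given: they have to be found in the camera images.
- tray: The tip tray: loose plain sheet-steel trough, 0.6 kg, 300 mm long, 96 mm wide, floor 3 mm thick, side and rear walls 25 mm high, nose open. It stands level: rear on two 70 mm legs, nose resting on the box rim. Origin at bench level under its middle; x points along it to the nose, y across, z up (square to its floor).
- tray_handle (a point): Middle of the tray's bow handle: a round dark bar 10 mm thick, 86 mm long, across the tray's rear end on two uprights, 145 mm above the bench when level, 50 mm of free space below it. x along the tray to the nose, y along the bar, z square to the floor. In the tray's frame at x -150 mm, z +145 mm: 260 mm behind and 75 mm above the lip origin.
- lip: Lip under the tray: a 14 mm deep flange turned down across the full width, 40 mm behind the nose edge. Origin: middle of the corner between its front face and the floor's underside, 70 mm above the bench when level; axes as the tray's. It starts 6 to 25 mm short of the box, up to 0.04 rad out of square. Butted, the tray pivots on the rim as the handle rises, held there only by its weight and the hand.
- box_rim (a point): Outer top edge, at its middle, of the box wall that faces the tray, 70 mm above the bench. x points across the box, away from the tray (the way the tray is pushed), y along the wall, z up. When lip meets box_rim the lip touches the box.
- box_mid (a point): Middle of the inner floor of the parts box: grey steel, outside 200 mm (x) by 170 mm (y) by 70 mm high, walls 4 mm, open top, black rubber mat. Axes as box_rim.
- box: The same parts box; origin under its middle at bench level. It stands in a low angle-iron frame fixed to the bench, guided at its sides and free to slide along its x only: a push of 3 N moves it the 3 to 12 mm (different each time, not measured) that it stands short of the frame's rigid far side. There it is home: the push then rises steeply, so it is found by feel.
- socket_mid (a point): Flanged socket to be tipped: bare steel, square flange 50 x 50 x 8 mm with a 40 mm sleeve standing on it, 42 mm tall, 0.2 to 0.4 kg. The point is its centre, half-way up. It lies flange down in the rear half of the tray and begins to slide when the tray leans somewhere between 15 and 29 degrees (not known beforehand); it keeps sliding at the slope at which it starts.
- socket: The same socket; origin at the middle of the flange's underside.
- sleeve_a: Bystander: plain steel pipe sleeve, 60 mm across, 50 mm high, standing beside the tray, beyond it. Origin under its middle.
- sleeve_b: Bystander: plain steel pipe sleeve, 60 mm across, 50 mm high, standing on the robot's side of the tray. Origin under its middle.
- hammer: Bystander: hammer lying on the robot's side of the tray.
- brush: Bystander: flat brush, 200 mm long, lying beside the box, on the side away from the robot.
- spray: Bystander: clear bottle with a cap, 66 mm across, 170 mm high, standing past the far end of the box (the side away from the tray).
- gclamp: Bystander: grey steel G-clamp, about 150 x 170 mm, lying flat beyond the tray's handle end.
- tape: Bystander: grey tape measure, 70 x 34 x 62 mm, standing on the robot's side of the box.
There are look-alikes about, which are no part of the job. What is shaped like the socket but pink or yellow is not meant.

How it is judged:
By the outcome, as a careful person would: the job done as asked, in the order asked, and still so for the second after the job is handed in, with the robot touching nothing.
It also fails if it takes over 72 s, if anything falls off the work surface, if the arm or the gripper's body presses on something with over 40 N, if the wrist force passes 120 N, or if a joint passes its speed limit or range.

## Working session

There is one attempt and no reset: what is moved stays moved. The work goes in short steps, Python scripts to look and compute and a tool call to move; the robot and the scene stay as the last step left them, time stands still between calls to the robot, and variables do not carry over. Pictures are saved under pics/ and viewed, and the job is handed in when it is done.

Besides the shell and the picture viewer there is one more tool, called after "Request:" as name(argument=value, ...) on one line, values as JSON. carry_out: Moves the arm, as the interface text tells. Shift numbers are shares of 0.025 m and turn numbers shares of 0.1 rad, none past 1 either way. Its arguments: {"type":"object","properties":{"series":{"type":"array"},"grip_force":{"type":"number"}},"required":["series"]}

```bash
ls; mkdir -p pics; cat > h.py <<'E'
from station import ctrl
import numpy as np, cv2
from scipy.spatial.transform import Rotation as Ro
def ray(im,px):
    R=np.array(im["R"]);t=np.array(im["t"])
    d=R.T@np.array([(px[0]-im["cx"])/im["fx"],(px[1]-im["cy"])/im["fy"],1]);c=-R.T@t
    return c,d
def atz(im,px,z):
    c,d=ray(im,px); return c+d*(z-c[2])/d[2]
def proj(im,X):
    p=np.array(im["R"])@np.array(X)+np.array(im["t"]); return [im["fx"]*p[0]/p[2]+im["cx"],im["fy"]*p[1]/p[2]+im["cy"]]
def tri(obs):
    A=[];b=[]
    for im,px in obs:
        c,d=ray(im,px);d=d/np.linalg.norm(d);P=np.eye(3)-np.outer(d,d);A.append(P);b.append(P@c)
    return np.linalg.lstsq(np.vstack(A),np.hstack(b),rcond=None)[0]
E
python3 - <<'E'
from h import *
print(ctrl.get_obs())
for n in ["top","side"]:
    im=ctrl.get_image(n); cv2.imwrite(f"pics/{n}0.png",im["frame"]); print(n,im["fx"],-np.array(im["R"]).T@im["t"])
    for k in ["tray_handle","tray","lip","box_rim","box_mid","box","socket_mid","socket","sleeve_a","hammer","gclamp","tape"]:
        for r in ctrl.mark_of(im,k)[:3]:
            p=[r["position"][0]*560,r["position"][1]*420]
            z={"tray_handle":.145,"lip":.07,"box_rim":.07,"box_mid":.004,"socket_mid":.094,"socket":.073}.get(k,0)
            print(k,round(r["p"],2),np.round(p,1),np.round(atz(im,p,z),4))
E
```

```text
pics
{'t': 0.0, 'q': array([-1.39200331e+00,  5.33404624e-02,  1.61431202e+00, -6.66009791e-06,
        1.47598900e+00, -1.19006856e-01]), 'dq': array([ 6.42599602e-04,  9.60615723e-05,  4.13390173e-04,  4.45518578e-04,
       -3.49888482e-04,  4.51329456e-04]), 'effort': array([-5.15281699e-04, -3.93682837e+01, -3.70177174e+01, -1.12073419e-04,
        7.12594439e-03, -3.05260073e-06]), 'tool_pos': array([ 0.18326808, -0.59686967,  0.23006242]), 'tool_rot': array([-3.10480532e+00, -4.65753520e-01,  1.06529760e-04]), 'contact_force': array([ 0.30896661, -0.293947  ,  0.463145  ]), 'wrist_torque': array([ 0.013917  ,  0.00064044, -0.01556055]), 'opening': 0.08540000921376713}
top 481.2531325980606 [ 0.3498171  -0.00155688  1.44743005]
tray_handle 0.84 [201.8 211.7] [0.5314 0.1847 0.145 ]
tray_handle 0.59 [328.  140.8] [ 0.7337 -0.1628  0.145 ]
tray_handle 0.19 [213.5 260.1] [0.4004 0.1498 0.145 ]
tray 0.94 [254.7 213.1] [0.548  0.0453 0.    ]
lip 0.16 [327.4 144.1] [ 0.7456 -0.1701  0.07  ]
box_rim 0.75 [295.3 203.8] [ 0.5663 -0.0744  0.07  ]
box_rim 0.45 [317.2 258.3] [ 0.4094 -0.136
[... 857 characters left out ...]
199.8] [ 0.5501 -0.1088  0.07  ]
box_mid 0.9 [299.4 193.6] [ 0.596  -0.1788  0.004 ]
box 0.88 [304.  195.6] [ 0.5836 -0.1819 -0.    ]
socket_mid 0.96 [353.6 356.2] [0.2953 0.2077 0.094 ]
socket_mid 0.81 [265.7 262.8] [0.5312 0.1093 0.094 ]
socket 0.84 [353.  357.8] [0.296  0.2011 0.073 ]
socket 0.71 [262.1 268.2] [0.5385 0.1124 0.073 ]
sleeve_a 0.7 [334.7 257.2] [ 0.4315 -0.0391  0.    ]
sleeve_a 0.6 [261.8 266.4] [ 0.5679  0.0663 -0.    ]
sleeve_a 0.55 [222.9 236.6] [ 0.6943  0.0368 -0.    ]
hammer 0.74 [308.2 331.6] [0.4025 0.1598 0.    ]
hammer 0.38 [362.7 229.2] [ 0.4055 -0.1504  0.    ]
gclamp 0.68 [166.6 301.6] [ 0.7016  0.245  -0.    ]
tape 0.72 [361.5 228.4] [ 0.4091 -0.1513  0.    ]
```

View pics/top0.png

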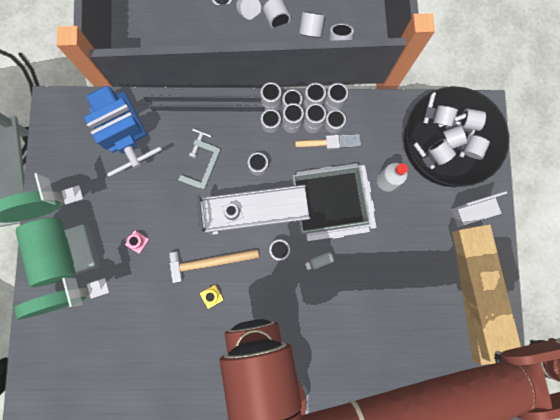

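View pics/side0.png

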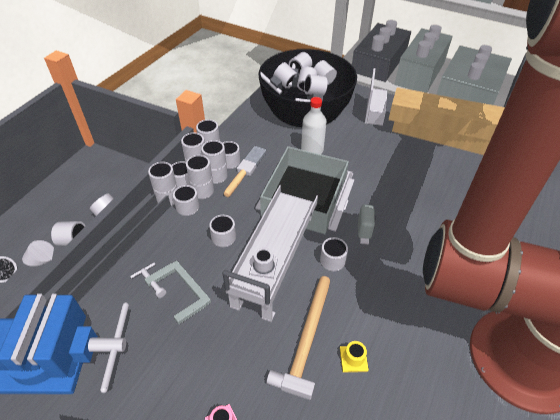

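```bash
python3 - <<'E'
import cv2
a=cv2.imread("pics/top0.png")[150:270,180:390]; cv2.imwrite("pics/topc.png",cv2.resize(a,None,fx=3.8,fy=3.8,interpolation=cv2.INTER_CUBIC))
a=cv2.imread("pics/side0.png")[150:330,180:400]; cv2.imwrite("pics/sidec.png",cv2.resize(a,None,fx=3.3,fy=3.3,interpolation=cv2.INTER_CUBIC))
E
```

```text
(no output)
```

View pics/topc.png

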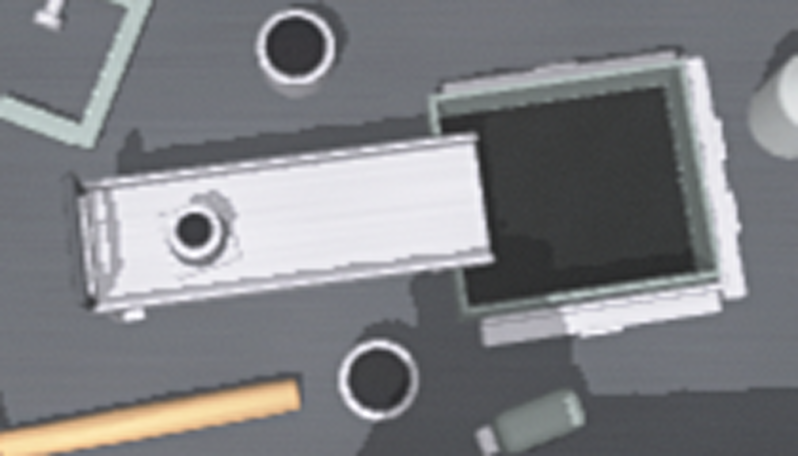

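View pics/sidec.png

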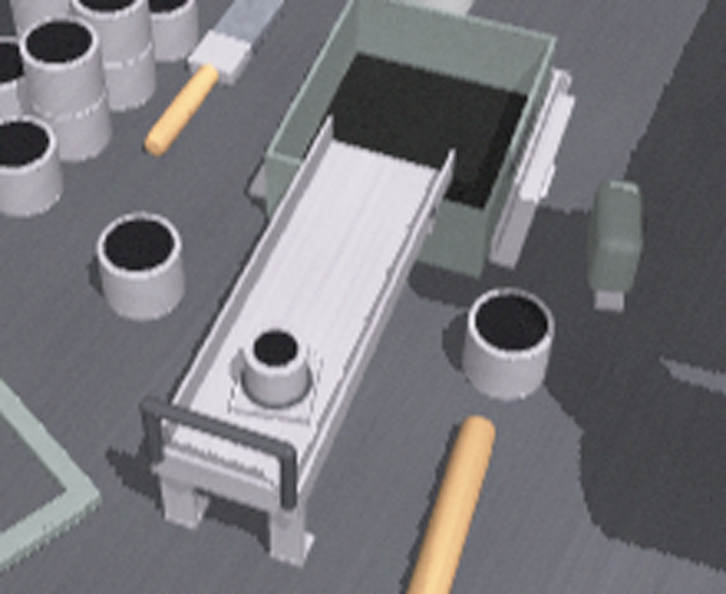

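Candidates for the socket: steel in the tray (232,211 top view), pink (136,241) and yellow (211,296). By the description it is the bare steel one in the tray, which the close crop confirms. The tray lies roughly along −y, with the handle bar at the left end (202,213). Next I'll triangulate it.

```bash
python3 - <<'E'
from h import *
t=ctrl.get_image("top"); s=ctrl.get_image("side")
T=lambda x,y:(180+x/3.8-.37,150+y/3.8-.37)
S=lambda x,y:(180+x/3.3-.35,150+y/3.3-.35)
# handle ends
a=tri([(t,T(75,182)),(s,S(152,405))]); b=tri([(t,T(90,303)),(s,S(291,456))])
print("handle",a,b,(a+b)/2,np.linalg.norm(a-b))
h=[atz(t,T(75,182),.145),atz(t,T(90,303),.145)];print("top only",h,np.mean(h,0))
h=[atz(s,S(152,405),.145),atz(s,S(291,456),.145)];print("side only",h,np.mean(h,0))
n=[atz(t,T(475,137),.098),atz(t,T(492,262),.098)];print("nose",n)
n=[atz(s,S(331,118),.098),atz(s,S(453,153),.098)];print("nose side",n)
r=[atz(t,T(432,97),.07),atz(t,T(465,312),.07)];print("rim",r)
r=[atz(s,S(268,155),.07),atz(s,S(484,213),.07)];print("rim side",r)
R=Ro.from_rotvec(ctrl.get_obs()["tool_rot"]).as_matrix();print(R.round(3))
for n in ["tray","box"]:
  m=ctrl.trace(t,n)[0]["mask"].astype(np.uint8)
  c=max(cv2.findContours(m,0,2)[0],key=cv2.contourArea);print(n,cv2.minAreaRect(c))
w=ctrl.get_image("wrist");print(np.array(w["hand_eye"]).round(3),w["fx"])
E
```

```text
handle [0.57079813 0.19301179 0.13995602] [0.48443993 0.18084483 0.13481416] [0.52761903 0.18692831 0.13738509] 0.08736253142565475
top only [array([0.57052606, 0.19250432, 0.145     ]), array([0.48304242, 0.17931159, 0.145     ])] [0.52678424 0.18590795 0.145     ]
side only [array([0.56797473, 0.1954723 , 0.145     ]), array([0.48158789, 0.18634795, 0.145     ])] [0.52478131 0.19091012 0.145     ]
nose [array([ 0.61435773, -0.09977501,  0.098     ]), array([ 0.51971814, -0.11179688,  0.098     ])]
nose side [array([ 0.61132538, -0.09834932,  0.098     ]), array([ 0.51931815, -0.10994979,  0.098     ])]
rim [array([ 0.65105124, -0.06887032,  0.07      ]), array([ 0.48509051, -0.09334568,  0.07      ])]
rim side [array([ 0.64636614, -0.06699157,  0.07      ]), array([ 0.48460908, -0.0927921 ,  0.07      ])]
[[ 0.956  0.293  0.   ]
 [ 0.293 -0.956  0.   ]
 [ 0.    -0.    -1.   ]]
tray ((252.7091064453125, 209.958251953125), (39.59040451049805, 110.66199493408203), 83.90413665771484)
box ((330.53411865234375, 199.72897338867188), (59.97674560546875, 71.29866790771484), 81.52884674072266)
[[-0.001 -0.949 -0.316  0.081]
 [ 1.    -0.    -0.001  0.001]
 [ 0.001 -0.316  0.949 -0.141]
 [ 0.     0.     0.     1.   ]] 347.2007018260098
```

Request:
carry_out(series=[[0.557,1,0.185,0,0,-0.06,1],[0.557,1,0.185,0,0,-0.06,1],[0.557,1,0.185,0,0,-0.06,1],[0.557,1,0.185,0,0,-0.06,1],[0.557,1,0.185,0,0,-0.06,1],[0.557,1,0.185,0,0,-0.06,1],[0.557,1,0.185,0,0,-0.06,1],[0.557,1,0.185,0,0,-0.06,1],[0.557,1,0.185,0,0,-0.06,1],[0.557,1,0.185,0,0,-0.06,1],[0.557,1,0.185,0,0,-0.06,1],[0.557,1,0.185,0,0,-0.06,1]])

```text
t: 2.75
tool_pos: [0.3509, -0.2964, 0.2872]
tool_rot: [3.121, 0.353, 0.001]
contact_force: [0.2, 1.2, -0.7]
opening: 0.0853
```

Request:
carry_out(series=[[0.557,1,0.185,0,0,-0.06,1],[0.557,1,0.185,0,0,-0.06,1],[0.557,1,0.185,0,0,-0.06,1],[0.557,1,0.185,0,0,-0.06,1],[0.557,1,0.185,0,0,-0.06,1],[0.557,1,0.185,0,0,-0.06,1],[0.557,1,0.185,0,0,-0.06,1],[0.557,1,0.185,0,0,-0.06,1],[0.557,1,0.185,0,0,-0.06,1],[0.557,1,0.185,0,0,-0.06,1],[0.557,1,0.185,0,0,-0.06,1],[0.557,1,0.185,0,0,-0.06,1]])

```text
t: 3.95
tool_pos: [0.518, 0.0037, 0.3426]
tool_rot: [3.132, 0.241, 0.001]
contact_force: [1.2, -0.1, -0.8]
opening: 0.0853
```

Request:
carry_out(series=[[0.557,1,0.185,0,0,-0.06,0.8],[0.557,1,0.185,0,0,-0.06,0.7],[0,0,0,0,0,0,0.7],[0,0,0,0,0,0,0.7]])

```text
t: 4.35
tool_pos: [0.5454, 0.0527, 0.3514]
tool_rot: [3.133, 0.224, -0.001]
contact_force: [-0.9, 0.3, -0.6]
opening: 0.06
```

```bash
cat >> h.py <<'E'
def wrist():
    o=ctrl.get_obs(); w=ctrl.get_image("wrist")
    Tt=np.eye(4);Tt[:3,:3]=Ro.from_rotvec(o["tool_rot"]).as_matrix();Tt[:3,3]=o["tool_pos"]
    C=np.linalg.inv(Tt@np.array(w["hand_eye"]));w["R"]=C[:3,:3];w["t"]=C[:3,3];return o,w
E
python3 - <<'E'
from h import *
o,w=wrist();print(o["t"],o["tool_pos"],o["q"].round(2),o["contact_force"])
R=Ro.from_rotvec(o["tool_rot"]).as_matrix();print(R.round(3))
cv2.imwrite("pics/w1.png",cv2.resize(w["frame"],None,fx=1.42,fy=1.42))
for k in ["tray_handle","lip","box_rim","socket_mid"]:
  for r in ctrl.mark_of(w,k)[:2]:
    p=[r["position"][0]*560,r["position"][1]*420]; z={"tray_handle":.145,"lip":.07,"box_rim":.07,"socket_mid":.094}[k]
    print(k,r["p"],p,atz(w,p,z))
E
```

```text
4.35 [0.54536803 0.05270375 0.35142364] [-0.04 -0.17  1.63 -0.    1.68  1.39] [-0.89698493  0.27287432 -0.58344089]
[[ 0.99   0.142 -0.   ]
 [ 0.142 -0.99  -0.   ]
 [-0.001  0.    -1.   ]]
tray_handle 0.89 [143.304, 168.084] [0.5297011  0.18765154 0.145     ]
box_rim 0.31 [323.008, 226.59] [ 0.4636015  -0.02077459  0.07      ]
socket_mid 0.75 [31.080000000000002, 174.804] [0.48870729 0.33651704 0.094     ]
socket_mid 0.6 [234.304, 159.012] [0.54139286 0.10147765 0.094     ]
```

View pics/w1.png

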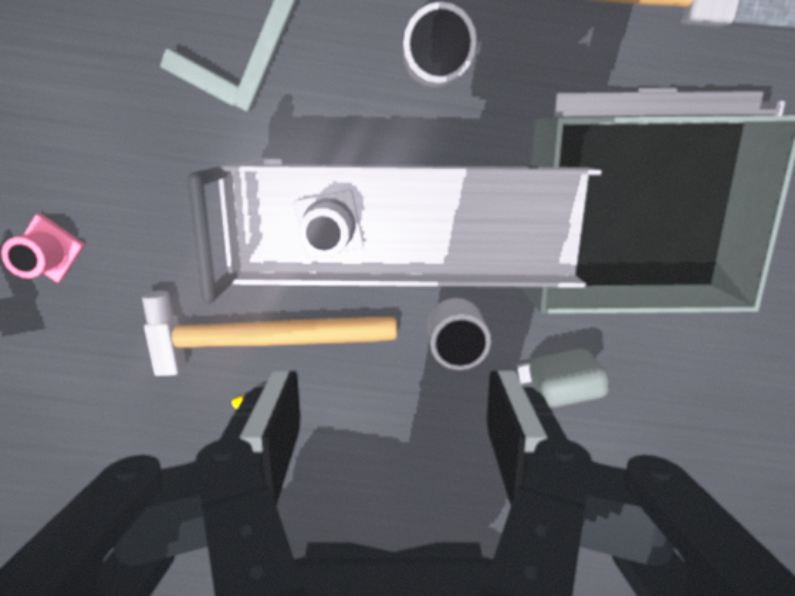

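```bash
python3 - <<'E'
from h import *
o,w=wrist()
f=w["frame"]; cv2.imwrite("pics/w1a.png",cv2.resize(f[70:230,360:560],None,fx=4,fy=4,interpolation=cv2.INTER_CUBIC))
cv2.imwrite("pics/w1b.png",cv2.resize(f[100:220,120:280],None,fx=5,fy=5,interpolation=cv2.INTER_CUBIC))
E
```

```text
(no output)
```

View pics/w1a.png

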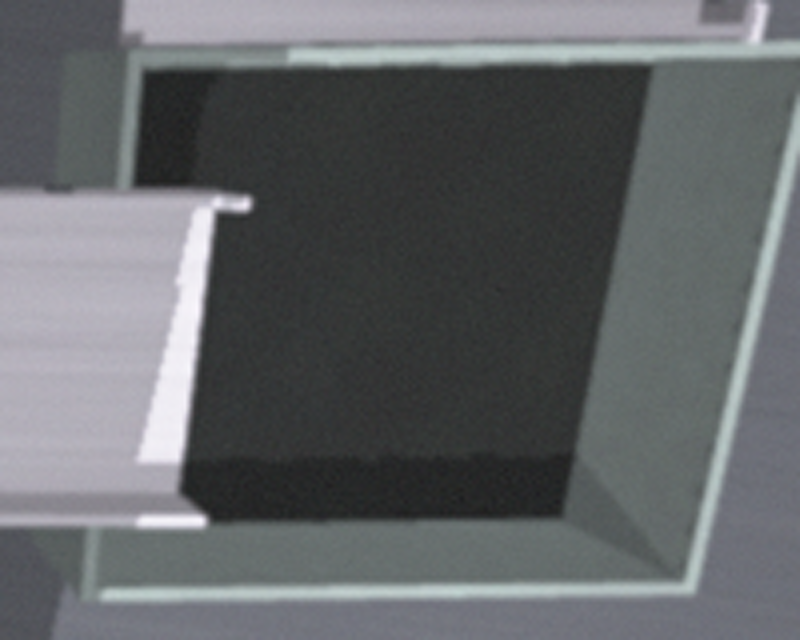

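View pics/w1b.png

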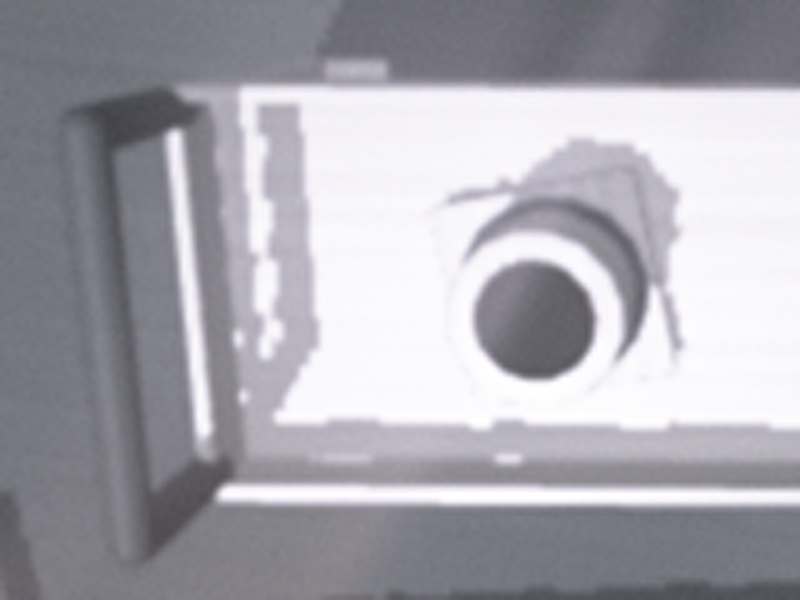

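```bash
python3 - <<'E'
from h import *
o,w=wrist()
A=lambda x,y:(360+x/4-.375,70+y/4-.375)
B=lambda x,y:(120+x/5-.4,100+y/5-.4)
d=lambda p,q:np.arctan2((q-p)[0],-(q-p)[1])
r1,r2=atz(w,A(128,48),.07),atz(w,A(82,600),.07); print("rim",r1,r2,(r1+r2)/2,"len",np.linalg.norm(r1-r2),"ang",np.arctan2((r1-r2)[1],(r1-r2)[0]))
b1=atz(w,A(690,592),.07);print("box side ang",d(r2,b1),np.linalg.norm(b1-r2))
h1,h2=atz(w,B(85,105),.145),atz(w,B(137,562),.145);print("bar",h1,h2,(h1+h2)/2,np.linalg.norm(h1-h2),"ang",np.arctan2((h1-h2)[1],(h1-h2)[0]))
a,b=atz(w,B(216,503),.098),atz(w,A(206,527),.098);print("near wall",a,b,d(a,b),np.linalg.norm(a-b))
a2,b2=atz(w,B(180,86),.098),atz(w,A(250,197),.098);print("far wall",a2,b2,d(a2,b2),np.linalg.norm(a2-b2))
print((b+b2)/2,np.linalg.norm(b-b2))
E
```

```text
rim [ 0.6510686  -0.06694315  0.07      ] [ 0.48341643 -0.09336746  0.07      ] [ 0.56724252 -0.0801553   0.07      ] len 0.16972181040427142 ang 0.15632784609397957
box side ang 0.15428719723340065 0.19743804447412472
bar [0.57665828 0.19428425 0.145     ] [0.48245352 0.18206507 0.145     ] [0.5295559  0.18817466 0.145     ] 0.09499391688662769 ang 0.12898854770470772
near wall [0.48082667 0.17984264 0.098     ] [ 0.5208356  -0.11430539  0.098     ] 0.13518673075610174 0.29685649604607234
far wall [0.5771128  0.19130281 0.098     ] [ 0.61610524 -0.10130402  0.098     ] 0.13247831793082634 0.295193438663946
[ 0.56847042 -0.10780471  0.098     ] 0.09615268469046678
```

Request:
carry_out(series=[[-0.106,0.902,-0.7,0,0,-0.015,0.6],[-0.106,0.902,-0.9,0,0,-0.015,0.6],[-0.106,0.902,-0.9,0,0,-0.015,0.6],[-0.106,0.902,-0.9,0,0,-0.015,0.6],[-0.106,0.902,-0.9,0,0,-0.015,0.6],[-0.106,0.902,-0.9,0,0,-0.015,0.6],[0,0,0,0,0,0,0.6],[0,0,0,0,0,0,0.6]])

```text
t: 5.5
tool_pos: [0.5293, 0.1876, 0.2213]
tool_rot: [3.134, 0.209, -0.001]
contact_force: [0.6, -0.3, 0.1]
opening: 0.0511
```

```bash
python3 - <<'E'
from h import *
o,w=wrist();print(o["t"],o["tool_pos"],o["q"].round(2),o["contact_force"],o["wrist_torque"])
R=Ro.from_rotvec(o["tool_rot"]).as_matrix();print(R.round(3))
cv2.imwrite("pics/w2.png",cv2.resize(w["frame"],None,fx=1.42,fy=1.42))
for x in [(.5295,.188,.145),o["tool_pos"]]: print(np.array(proj(w,x))*1.42)
E
```

```text
5.5 [0.5293012  0.18756043 0.2213003 ] [ 0.21 -0.09  1.77 -0.    1.46  1.65] [ 0.5967137  -0.34587531  0.09246586] [ 0.01200322 -0.05545173 -0.0081987 ]
[[ 0.991  0.133 -0.001]
 [ 0.133 -0.991 -0.001]
 [-0.001  0.001 -1.   ]]
[391.15858563 306.24295835]
[391.62041198 389.23029439]
```

View pics/w2.png

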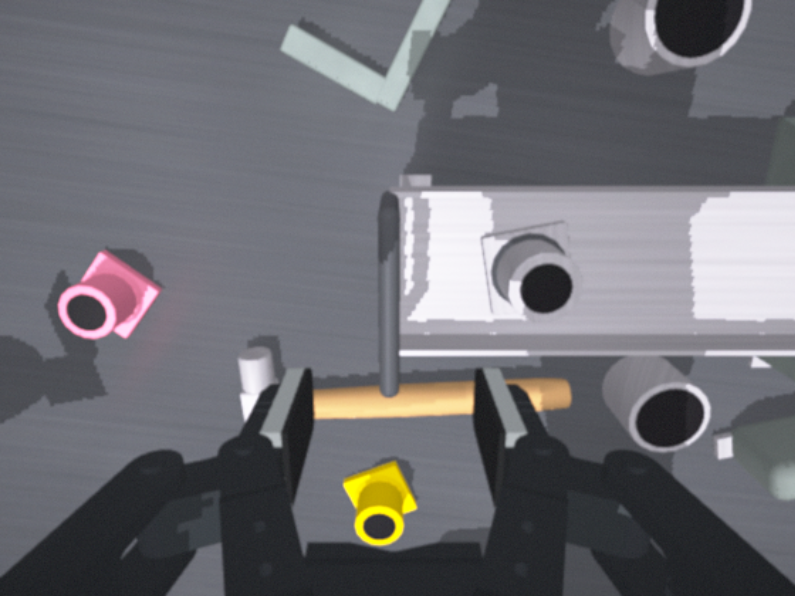

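The bar stands at image x≈389 (y 193–397), midway between the finger pads (≈290 to ≈490), and the steel socket is clear at (545,285). I'll descend and grip.

Request:
carry_out(series=[[0.06,0.02,-0.77,0,0,0,0.6],[0.06,0.02,-0.77,0,0,0,0.6],[0,0,-0.77,0,0,0,0.6],[0,0,-0.77,0,0,0,0.6],[0,0,-0.77,0,0,0,0.6],[0,0,0,0,0,0,0.6],[0,0,0,0,0,0,0.6]])

```text
t: 6.25
tool_pos: [0.5335, 0.1882, 0.1268]
tool_rot: [-3.135, -0.207, -0.003]
contact_force: [0.5, -0.0, -0.8]
opening: 0.0512
```

Request:
carry_out(series=[[0,0,0,0,0,0,0.4],[0,0,0,0,0,0,0.3],[0,0,0,0,0,0,0.2],[0,0,0,0,0,0,0.1],[0,0,0,0,0,0,0],[0,0,0,0,0,0,0],[0,0,0,0,0,0,0]], grip_force=40)

```text
t: 6.95
tool_pos: [0.533, 0.1892, 0.1263]
tool_rot: [-3.134, -0.209, -0.002]
contact_force: [-2.0, 0.9, 6.0]
opening: 0.0082
```

```bash
cat > st.py <<'E'
from h import *
def st(save=None):
    F=[];
    for i in range(1):
        o,w=wrist(); 
    u=np.array([np.sin(.155),-np.cos(.155),0]);v=np.array([np.cos(.155),np.sin(.155),0])
    f=np.array(o["contact_force"]);
    print("t",round(o["t"],2),"pos",o["tool_pos"].round(4),"F u,v,z",(f@u).round(1),(f@v).round(1),f[2].round(1),"tq",o["wrist_torque"].round(2),"open",round(o["opening"],4))
    R=Ro.from_rotvec(o["tool_rot"]).as_matrix()
    print("yaw",round(np.arctan2(R[0,1],-R[1,1]),4),"pitch(y down)",np.degrees(np.arcsin(-R[2,1])).round(2),"q",o["q"].round(2))
    if save: cv2.imwrite(f"pics/{save}.png",cv2.resize(w["frame"],None,fx=1.42,fy=1.42))
    return o,w
E
python3 -c "
from st import *
st('w3')"
```

```text
t 6.95 pos [0.533  0.1892 0.1263] F u,v,z -1.2 -1.8 6.0 tq [ 0.31  0.19 -0.04] open 0.0082
yaw 0.1329 pitch(y down) 0.03 q [ 0.21 -0.    1.85  0.    1.29  1.65]
```

View pics/w3.png

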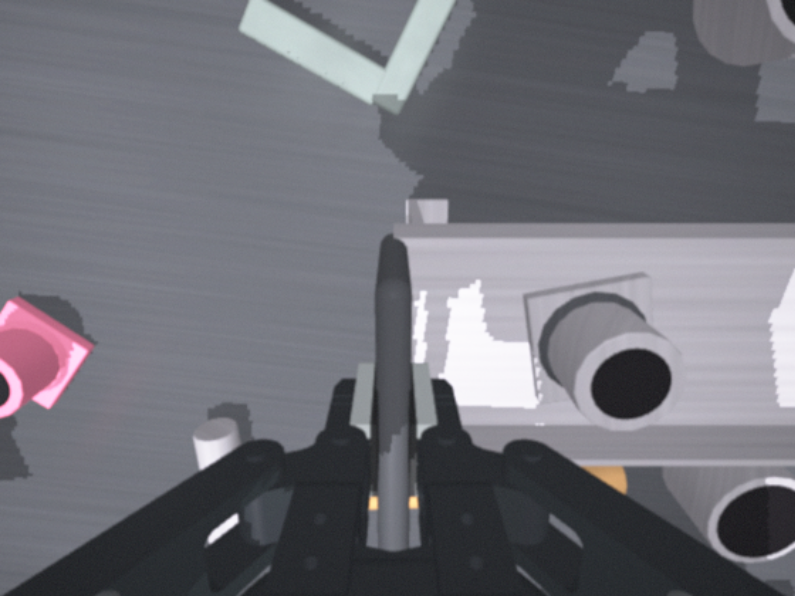

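Request:
carry_out(series=[[-0.03,-0.065,0,0,0,0.037,0],[-0.03,-0.065,0,0,0,0.037,0],[-0.03,-0.065,0,0,0,0.037,0],[-0.03,-0.065,0,0,0,0.037,0],[-0.03,-0.065,0,0,0,0.037,0],[-0.03,-0.065,0,0,0,0.037,0],[0,0,0,0,0,0,0]])

```text
t: 7.7
tool_pos: [0.5287, 0.1801, 0.1263]
tool_rot: [-3.13, -0.243, -0.004]
contact_force: [0.4, 5.4, 5.3]
opening: 0.0084
```

```bash
python3 -c "
from st import *
st()"
```

```text
t 7.7 pos [0.5287 0.1801 0.1263] F u,v,z -5.3 1.2 5.3 tq [ 0.86  0.01 -0.03] open 0.0084
yaw 0.1551 pitch(y down) 0.12 q [ 0.19 -0.02  1.87  0.    1.29  1.61]
```

Request:
carry_out(series=[[0.006,-0.04,0,0,0,0,0],[0.006,-0.04,0,0,0,0,0],[0.006,-0.04,0,0,0,0,0],[0,0,0,0,0,0,0]])

```text
t: 8.15
tool_pos: [0.529, 0.1773, 0.1263]
tool_rot: [-3.13, -0.243, -0.003]
contact_force: [-1.4, 6.2, 6.1]
opening: 0.0083
```

```bash
python3 -c "
from st import *
st()"
```

```text
t 8.15 pos [0.529  0.1773 0.1263] F u,v,z -6.3 -0.4 6.1 tq [ 0.97  0.14 -0.03] open 0.0083
yaw 0.1551 pitch(y down) 0.14 q [ 0.19 -0.02  1.87  0.    1.29  1.6 ]
```

Request:
carry_out(series=[[0.006,-0.04,0,0,0,0,0],[0.006,-0.04,0,0,0,0,0],[0,0,0,0,0,0,0]])

```text
t: 8.5
tool_pos: [0.5293, 0.1754, 0.1263]
tool_rot: [-3.129, -0.243, -0.003]
contact_force: [-0.8, 7.2, 5.0]
opening: 0.0086
```

```bash
python3 -c "
from st import *
st('w4')"
```

```text
t 8.5 pos [0.5293 0.1754 0.1263] F u,v,z -7.2 0.3 5.0 tq [1.04 0.1  0.01] open 0.0086
yaw 0.1552 pitch(y down) 0.15 q [ 0.19 -0.02  1.87  0.    1.29  1.6 ]
```

Request:
carry_out(series=[[0.006,-0.04,0,0,0,0,0],[0.006,-0.04,0,0,0,0,0],[0,0,0,0,0,0,0]])

```text
t: 8.85
tool_pos: [0.5296, 0.1734, 0.1263]
tool_rot: [-3.129, -0.243, -0.003]
contact_force: [-1.7, 6.0, 5.6]
opening: 0.0086
```

Request:
carry_out(series=[[0.006,-0.04,0,0,0,0,0],[0.006,-0.04,0,0,0,0,0],[0,0,0,0,0,0,0]])

```text
t: 9.15
tool_pos: [0.5299, 0.1714, 0.1263]
tool_rot: [-3.129, -0.243, -0.003]
contact_force: [-0.5, 6.1, 6.0]
opening: 0.0086
```

```bash
python3 -c "
from st import *
st('w4')
s=ctrl.get_image('side');cv2.imwrite('pics/s4.png',cv2.resize(s['frame'][130:330,180:400],None,fx=3,fy=3,interpolation=2))"
```

```text
t 9.15 pos [0.5299 0.1714 0.1263] F u,v,z -6.1 0.4 6.0 tq [1.   0.13 0.05] open 0.0086
yaw 0.1551 pitch(y down) 0.15 q [ 0.18 -0.02  1.87  0.    1.29  1.59]
```

View pics/s4.png

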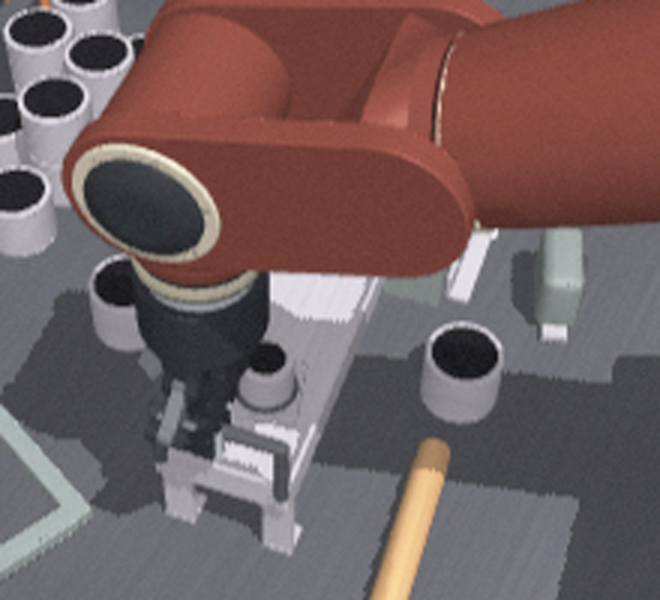

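Request:
carry_out(series=[[0.006,-0.04,0,0,0,0,0],[0.006,-0.04,0,0,0,0,0],[0,0,0,0,0,0,0]])

```text
t: 9.55
tool_pos: [0.5302, 0.1693, 0.1263]
tool_rot: [-3.129, -0.243, -0.003]
contact_force: [-1.4, 7.1, 6.8]
opening: 0.0084
```

Request:
carry_out(series=[[0.006,-0.04,0,0,0,0,0],[0.003,-0.02,0,0,0,0,0],[0,0,0,0,0,0,0]])

```text
t: 9.85
tool_pos: [0.5302, 0.169, 0.1263]
tool_rot: [-3.127, -0.243, -0.003]
contact_force: [-0.9, 9.8, 5.3]
opening: 0.0087
```

Request:
carry_out(series=[[0,0,0,0,0,0,0],[0,0,0,0,0,0,0]])

```text
t: 10.05
tool_pos: [0.5302, 0.169, 0.1263]
tool_rot: [-3.127, -0.243, -0.003]
contact_force: [-0.8, 10.4, 6.3]
opening: 0.0087
```

```bash
python3 -c "
from st import *
st()
t=ctrl.get_image('top');cv2.imwrite('pics/t5.png',cv2.resize(t['frame'][130:270,180:400],None,fx=3.6,fy=3.6,interpolation=2))"
```

```text
t 10.05 pos [0.5302 0.169  0.1263] F u,v,z -10.4 0.8 6.3 tq [1.62 0.15 0.01] open 0.0087
yaw 0.1554 pitch(y down) 0.28 q [ 0.17 -0.02  1.87  0.01  1.29  1.59]
```

View pics/t5.png

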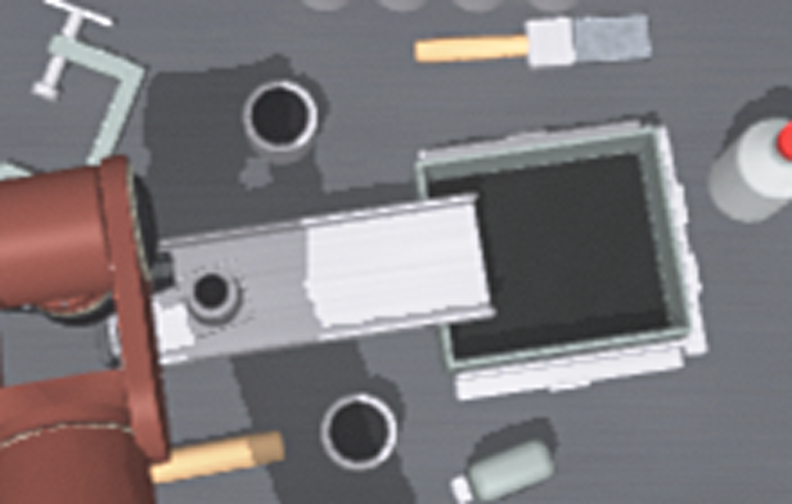

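Request:
carry_out(series=[[0.003,-0.02,0,0,0,0,0],[0,0,0,0,0,0,0],[0,0,0,0,0,0,0]])

```text
t: 10.45
tool_pos: [0.5302, 0.169, 0.1263]
tool_rot: [-3.126, -0.243, -0.003]
contact_force: [-1.6, 11.4, 5.7]
opening: 0.0085
```

```bash
python3 -c "
from st import *
st()"
```

```text
t 10.45 pos [0.5302 0.169  0.1263] F u,v,z -11.5 0.2 5.7 tq [ 1.79  0.15 -0.06] open 0.0085
yaw 0.1554 pitch(y down) 0.35 q [ 0.17 -0.02  1.87  0.01  1.29  1.59]
```

```bash
cat > seg.py <<'E'
import sys,numpy as np
a0,a1,n=float(sys.argv[1]),float(sys.argv[2]),int(sys.argv[3])
def p(th):
    th=np.radians(th);a,b=-.26,.056
    return np.array([a*np.cos(th)+b*np.sin(th),-a*np.sin(th)+b*np.cos(th)])
d=(p(a1)-p(a0))/n; r=np.radians(a1-a0)/n/.1
print("row", [round(x,4) for x in (d[0]*.1544/.025,-d[0]*.988/.025,d[1]/.025,r*.988,r*.1544)], "du mm",d[0]*1e3)
E
for a in "0 3.6 12" "3.6 7.2 12" "7.2 10.8 12" "10.8 13.2 12" "13.2 14.4 12"; do python3 seg.py $a; done
cat > tr.py <<'E'
from st import *
import sys,os
# track socket in wrist image by template match
def track(w):
    g=cv2.cvtColor(w["frame"],cv2.COLOR_BGR2GRAY)
    r=[(x["p"],np.round(np.array(x["position"])*[560,420],1)) for x in ctrl.mark_of(w,"socket_mid")[:2]]
    T=cv2.imread("pics/tmpl.png",0)
    m=cv2.matchTemplate(g,T,cv2.TM_CCOEFF_NORMED);_,v,_,l=cv2.minMaxLoc(m);print("tmpl",round(v,3),l,r)
E
python3 -c "
from st import *
o,w=st('w5')
cv2.imwrite('pics/raw5.png',w['frame'])"
```

```text
row [np.float64(0.0021), np.float64(-0.0133), np.float64(0.0541), np.float64(0.0517), np.float64(0.0081)] du mm 0.33577664185757694
row [np.float64(0.0026), np.float64(-0.0166), np.float64(0.0531), np.float64(0.0517), np.float64(0.0081)] du mm 0.4199599196288197
row [np.float64(0.0031), np.float64(-0.0199), np.float64(0.0519), np.float64(0.0517), np.float64(0.0081)] du mm 0.5024858074587311
row [np.float64(0.0023), np.float64(-0.015), np.float64(0.0339), np.float64(0.0345), np.float64(0.0054)] du mm 0.3798721293194589
row [np.float64(0.0013), np.float64(-0.008), np.float64(0.0167), np.float64(0.0172), np.float64(0.0027)] du mm 0.20315648405106143
t 10.5 pos [0.5302 0.169  0.1263] F u,v,z -11.9 1.1 6.0 tq [ 1.86  0.14 -0.04] open 0.0086
yaw 0.1554 pitch(y down) 0.35 q [ 0.17 -0.02  1.87  0.01  1.29  1.59]
```

View pics/w5.png

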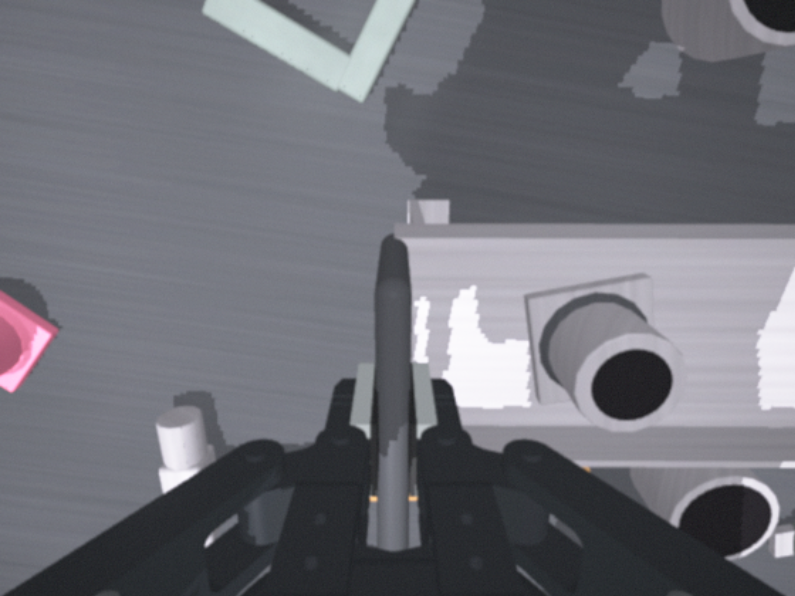

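```bash
cat > tr.py <<'E'
from st import *
def track(w):
    g=cv2.cvtColor(w["frame"],cv2.COLOR_BGR2GRAY)
    T=cv2.imread("pics/raw5.png",0)[240:302,405:486]
    m=cv2.matchTemplate(g[200:330,360:],T,cv2.TM_CCOEFF_NORMED);_,v,_,l=cv2.minMaxLoc(m)
    b=cv2.GaussianBlur(g,(3,3),0)[200:315,400:]<40
    n,_,s,c=cv2.connectedComponentsWithStats(b.astype(np.uint8))
    i=1+np.argmax(s[1:,4]) if n>1 else 0
    print("tmpl",round(v,3),l[0]+360,l[1]+200,"hole",c[i].round(2)+[400,200],s[i,4])
if __name__=="__main__":
    import sys
    o,w=st(sys.argv[1] if len(sys.argv)>1 else None);track(w)
E
python3 tr.py
```

```text
t 10.55 pos [0.5302 0.169  0.1263] F u,v,z -11.6 0.8 5.2 tq [ 1.85  0.21 -0.07] open 0.0088
yaw 0.1554 pitch(y down) 0.35 q [ 0.17 -0.02  1.87  0.01  1.29  1.59]
tmpl 0.999 405 240 hole [444.58 270.56] 1909
```

Request:
carry_out(series=[[0.002,-0.0133,0.054,0.052,0.008,0,0],[0.002,-0.0133,0.054,0.052,0.008,0,0],[0.002,-0.0133,0.054,0.052,0.008,0,0],[0.002,-0.0133,0.054,0.052,0.008,0,0],[0.002,-0.0133,0.054,0.052,0.008,0,0],[0.002,-0.0133,0.054,0.052,0.008,0,0]])

```text
t: 11.2
tool_pos: [0.5294, 0.1676, 0.1326]
tool_rot: [-3.093, -0.241, 0.005]
contact_force: [0.5, 15.3, -0.7]
opening: 0.009
```

```bash
python3 tr.py
```

```text
t 11.2 pos [0.5294 0.1676 0.1326] F u,v,z -15.0 2.8 -0.7 tq [ 2.2  -0.   -0.01] open 0.009
yaw 0.1557 pitch(y down) 2.26 q [ 0.15 -0.03  1.87  0.04  1.31  1.56]
tmpl 0.997 406 240 hole [445.89 270.59] 1932
```

Request:
carry_out(series=[[0.002,-0.004,0.054,0.052,0.008,0,0],[0.002,-0.006,0.054,0.052,0.008,0,0],[0.002,-0.006,0.054,0.052,0.008,0,0],[0.002,-0.008,0.054,0.052,0.008,0,0],[0.002,-0.01,0.054,0.052,0.008,0,0],[0.002,-0.012,0.054,0.052,0.008,0,0]])

```text
t: 11.85
tool_pos: [0.5295, 0.1656, 0.1403]
tool_rot: [-3.063, -0.239, 0.01]
contact_force: [-0.7, 12.0, -1.2]
opening: 0.0087
```

```bash
python3 tr.py
```

```text
t 11.85 pos [0.5295 0.1656 0.1403] F u,v,z -11.9 1.2 -1.2 tq [ 1.79 -0.05  0.03] open 0.0087
yaw 0.1557 pitch(y down) 3.97 q [ 0.13 -0.05  1.87  0.07  1.32  1.53]
tmpl 0.996 406 240 hole [445.94 270.49] 1934
```

Request:
carry_out(series=[[0.0025,-0.015,0.053,0.052,0.008,0,0],[0.0025,-0.015,0.053,0.052,0.008,0,0],[0.0025,-0.015,0.053,0.052,0.008,0,0],[0.0025,-0.015,0.053,0.052,0.008,0,0],[0.0025,-0.015,0.053,0.052,0.008,0,0],[0.0025,-0.015,0.053,0.052,0.008,0,0],[0.0025,-0.015,0.053,0.052,0.008,0,0],[0.0025,-0.015,0.053,0.052,0.008,0,0]])

```text
t: 12.7
tool_pos: [0.53, 0.1625, 0.151]
tool_rot: [-3.022, -0.236, 0.015]
contact_force: [-1.5, 11.2, -1.6]
opening: 0.0085
```

```bash
python3 tr.py
```

```text
t 12.7 pos [0.53   0.1625 0.151 ] F u,v,z -11.3 0.3 -1.6 tq [ 1.64 -0.02 -0.  ] open 0.0085
yaw 0.1557 pitch(y down) 6.37 q [ 0.11 -0.06  1.86  0.11  1.34  1.5 ]
tmpl 0.995 407 240 hole [446.11 270.49] 1943
```

Request:
carry_out(series=[[0.003,-0.0175,0.0525,0.052,0.008,0,0],[0.003,-0.0175,0.0525,0.052,0.008,0,0],[0.003,-0.0175,0.0525,0.052,0.008,0,0],[0.003,-0.0175,0.0525,0.052,0.008,0,0],[0.003,-0.0175,0.0525,0.052,0.008,0,0],[0.003,-0.0175,0.0525,0.052,0.008,0,0],[0.003,-0.0175,0.0525,0.052,0.008,0,0],[0.003,-0.0175,0.0525,0.052,0.008,0,0],[0.003,-0.0175,0.0525,0.052,0.008,0,0],[0.003,-0.0175,0.0525,0.052,0.008,0,0]])

```text
t: 13.75
tool_pos: [0.5307, 0.158, 0.1642]
tool_rot: [-2.97, -0.232, 0.021]
contact_force: [-0.5, 11.1, -0.9]
opening: 0.0085
```

```bash
python3 tr.py; for a in "9 12 10" "12 14 10" "14 16 10" "17 18 5" "20 21 5" "23 24 5" "26 27 5";do python3 seg.py $a;done
```

```text
t 13.75 pos [0.5307 0.158  0.1642] F u,v,z -11.0 1.2 -0.9 tq [ 1.53 -0.02 -0.02] open 0.0085
yaw 0.1556 pitch(y down) 9.37 q [ 0.07 -0.07  1.86  0.17  1.37  1.45]
tmpl 0.987 407 240 hole [446.23 270.56] 1942
row [np.float64(0.0033), np.float64(-0.0212), np.float64(0.0514), np.float64(0.0517), np.float64(0.0081)] du mm 0.5363317007487906
row [np.float64(0.0024), np.float64(-0.0156), np.float64(0.0336), np.float64(0.0345), np.float64(0.0054)] du mm 0.39460588268173113
row [np.float64(0.0026), np.float64(-0.0167), np.float64(0.033), np.float64(0.0345), np.float64(0.0054)] du mm 0.4236913659966701
row [np.float64(0.0028), np.float64(-0.0182), np.float64(0.0323), np.float64(0.0345), np.float64(0.0054)] du mm 0.4593357068346182
row [np.float64(0.0031), np.float64(-0.0198), np.float64(0.0313), np.float64(0.0345), np.float64(0.0054)] du mm 0.5009295326726226
row [np.float64(0.0033), np.float64(-0.0214), np.float64(0.0302), np.float64(0.0345), np.float64(0.0054)] du mm 0.5411503454807565
row [np.float64(0.0036), np.float64(-0.0229), np.float64(0.029), np.float64(0.0345), np.float64(0.0054)] du mm 0.5798879028068138
```

Request:
carry_out(series=[[0.003,-0.0208,0.0514,0.052,0.008,0,0],[0.003,-0.0208,0.0514,0.052,0.008,0,0],[0.003,-0.0208,0.0514,0.052,0.008,0,0],[0.003,-0.0208,0.0514,0.052,0.008,0,0],[0.003,-0.0208,0.0514,0.052,0.008,0,0],[0.003,-0.0208,0.0514,0.052,0.008,0,0],[0.003,-0.0208,0.0514,0.052,0.008,0,0],[0.003,-0.0208,0.0514,0.052,0.008,0,0],[0.003,-0.0208,0.0514,0.052,0.008,0,0],[0.003,-0.0208,0.0514,0.052,0.008,0,0]])

```text
t: 14.8
tool_pos: [0.5315, 0.1528, 0.1772]
tool_rot: [-2.917, -0.228, 0.026]
contact_force: [-0.2, 11.5, 0.8]
opening: 0.0082
```

```bash
python3 tr.py w6
```

```text
t 14.8 pos [0.5315 0.1528 0.1772] F u,v,z -11.4 1.6 0.8 tq [ 1.47 -0.02 -0.08] open 0.0082
yaw 0.1557 pitch(y down) 12.38 q [ 0.04 -0.08  1.85  0.22  1.41  1.41]
tmpl 0.968 407 240 hole [447.32 268.45] 1737
```

Request:
carry_out(series=[[0.0025,-0.016,0.0335,0.0345,0.0054,0,0],[0.0025,-0.016,0.0335,0.0345,0.0054,0,0],[0.0025,-0.016,0.0335,0.0345,0.0054,0,0],[0.0025,-0.016,0.0335,0.0345,0.0054,0,0],[0.0025,-0.016,0.0335,0.0345,0.0054,0,0],[0.0025,-0.016,0.0335,0.0345,0.0054,0,0]])

```text
t: 15.45
tool_pos: [0.5319, 0.1504, 0.1824]
tool_rot: [-2.896, -0.226, 0.029]
contact_force: [0.4, 11.6, 0.4]
opening: 0.0083
```

```bash
python3 tr.py
```

```text
t 15.45 pos [0.5319 0.1504 0.1824] F u,v,z -11.4 2.2 0.4 tq [ 1.53  0.01 -0.06] open 0.0083
yaw 0.1557 pitch(y down) 13.6 q [ 0.02 -0.09  1.85  0.24  1.42  1.4 ]
tmpl 0.962 407 240 hole [448.54 266.33] 1504
```

Request:
carry_out(series=[[0.0026,-0.0165,0.033,0.0345,0.0054,0,0],[0.0026,-0.0165,0.033,0.0345,0.0054,0,0],[0.0026,-0.0165,0.033,0.0345,0.0054,0,0],[0.0026,-0.0165,0.033,0.0345,0.0054,0,0],[0.0026,-0.0165,0.033,0.0345,0.0054,0,0]])

```text
t: 16.0
tool_pos: [0.5322, 0.1485, 0.1866]
tool_rot: [-2.879, -0.225, 0.03]
contact_force: [-0.6, 11.7, 1.2]
opening: 0.0084
```

```bash
python3 tr.py w7
```

```text
t 16.0 pos [0.5322 0.1485 0.1866] F u,v,z -11.6 1.2 1.2 tq [ 1.47  0.04 -0.04] open 0.0084
yaw 0.1558 pitch(y down) 14.61 q [ 0.01 -0.09  1.84  0.25  1.43  1.38]
tmpl 0.962 407 240 hole [450.81 264.35] 1240
```

View pics/w7.png

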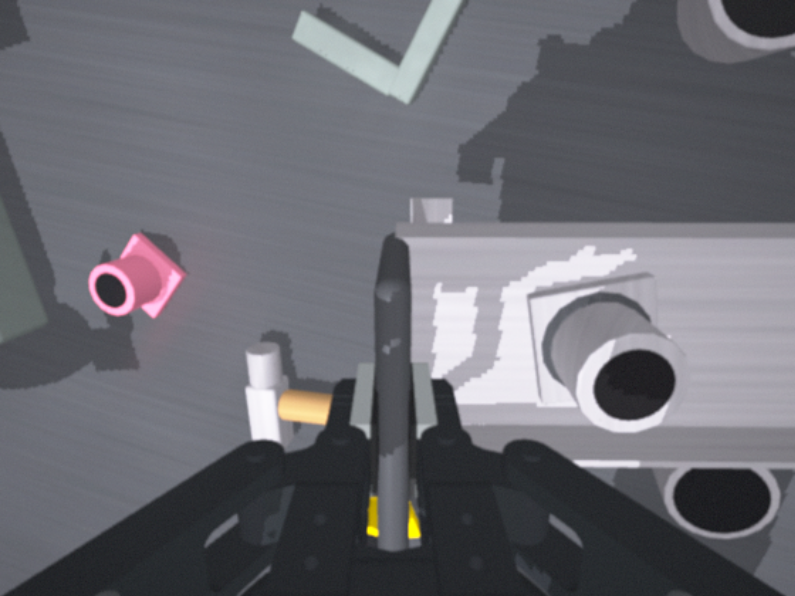

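Request:
carry_out(series=[[0.0026,-0.0165,0.033,0.0345,0.0054,0,0],[0.0026,-0.0165,0.033,0.0345,0.0054,0,0],[0.0026,-0.0165,0.033,0.0345,0.0054,0,0],[0.0026,-0.0165,0.033,0.0345,0.0054,0,0],[0.0026,-0.0165,0.033,0.0345,0.0054,0,0]])

```text
t: 16.55
tool_pos: [0.5326, 0.1464, 0.1908]
tool_rot: [-2.861, -0.224, 0.032]
contact_force: [-0.3, 11.4, 1.1]
opening: 0.0085
```

```bash
python3 tr.py
```

```text
t 16.55 pos [0.5326 0.1464 0.1908] F u,v,z -11.3 1.5 1.1 tq [ 1.51  0.03 -0.09] open 0.0085
yaw 0.1558 pitch(y down) 15.61 q [-0.   -0.09  1.84  0.27  1.44  1.37]
tmpl 0.962 407 240 hole [454.52 262.34] 895
```

Request:
carry_out(series=[[0.0026,-0.0172,0.0325,0.0345,0.0054,0,0],[0.0026,-0.0172,0.0325,0.0345,0.0054,0,0],[0.0026,-0.0172,0.0325,0.0345,0.0054,0,0],[0.0026,-0.0172,0.0325,0.0345,0.0054,0,0]])

```text
t: 17.0
tool_pos: [0.5329, 0.1447, 0.1941]
tool_rot: [-2.847, -0.223, 0.033]
contact_force: [-0.4, 10.4, 2.0]
opening: 0.0084
```

```bash
python3 tr.py
```

```text
t 17.0 pos [0.5329 0.1447 0.1941] F u,v,z -10.3 1.2 2.0 tq [ 1.53 -0.01 -0.13] open 0.0084
yaw 0.1559 pitch(y down) 16.41 q [-0.01 -0.09  1.84  0.28  1.45  1.36]
tmpl 0.964 407 240 hole [458.24 260.94] 616
```

Request:
carry_out(series=[[0.0028,-0.018,0.0325,0.0345,0.0054,0,0],[0.0028,-0.018,0.0325,0.0345,0.0054,0,0],[0.0028,-0.018,0.0325,0.0345,0.0054,0,0],[0.0028,-0.018,0.0325,0.0345,0.0054,0,0]])

```text
t: 17.45
tool_pos: [0.5332, 0.1429, 0.1974]
tool_rot: [-2.833, -0.221, 0.035]
contact_force: [0.2, 11.0, 2.8]
opening: 0.0085
```

```bash
python3 tr.py
```

```text
t 17.45 pos [0.5332 0.1429 0.1974] F u,v,z -10.9 1.9 2.8 tq [ 1.53  0.03 -0.06] open 0.0085
yaw 0.1559 pitch(y down) 17.22 q [-0.02 -0.09  1.84  0.3   1.46  1.35]
tmpl 0.967 407 240 hole [461.73 260.34] 386
```

Request:
carry_out(series=[[0.0028,-0.018,0.0323,0.0345,0.0054,0,0],[0.0028,-0.018,0.0323,0.0345,0.0054,0,0],[0.0028,-0.018,0.0323,0.0345,0.0054,0,0],[0.0028,-0.018,0.0323,0.0345,0.0054,0,0]])

```text
t: 17.9
tool_pos: [0.5335, 0.1411, 0.2007]
tool_rot: [-2.819, -0.221, 0.036]
contact_force: [-0.1, 11.8, 0.9]
opening: 0.0086
```

```bash
python3 tr.py
```

```text
t 17.9 pos [0.5335 0.1411 0.2007] F u,v,z -11.7 1.7 0.9 tq [ 1.56  0.01 -0.12] open 0.0086
yaw 0.156 pitch(y down) 18.02 q [-0.03 -0.1   1.83  0.31  1.47  1.34]
tmpl 0.97 407 240 hole [464.85 258.58] 167
```

Request:
carry_out(series=[[0.0028,-0.0185,0.032,0.0345,0.0054,0,0],[0.0028,-0.0185,0.032,0.0345,0.0054,0,0],[0.0028,-0.0185,0.032,0.0345,0.0054,0,0],[0.0028,-0.0185,0.032,0.0345,0.0054,0,0]])

```text
t: 18.35
tool_pos: [0.5338, 0.1393, 0.204]
tool_rot: [-2.805, -0.219, 0.037]
contact_force: [0.0, 11.5, 1.7]
opening: 0.0085
```

```bash
python3 tr.py
```

```text
t 18.35 pos [0.5338 0.1393 0.204 ] F u,v,z -11.4 1.8 1.7 tq [ 1.62  0.07 -0.11] open 0.0085
yaw 0.156 pitch(y down) 18.82 q [-0.04 -0.1   1.83  0.32  1.48  1.33]
tmpl 0.974 407 240 hole [464.  252.5] 4
```

Request:
carry_out(series=[[0.0028,-0.0186,0.032,0.0345,0.0054,0,0],[0.0028,-0.0186,0.032,0.0345,0.0054,0,0],[0.0028,-0.0186,0.032,0.0345,0.0054,0,0],[0.0028,-0.0186,0.032,0.0345,0.0054,0,0]])

```text
t: 18.8
tool_pos: [0.5341, 0.1374, 0.2073]
tool_rot: [-2.791, -0.218, 0.039]
contact_force: [-0.8, 10.3, 2.2]
opening: 0.0083
```

```bash
python3 tr.py
```

```text
t 18.8 pos [0.5341 0.1374 0.2073] F u,v,z -10.3 0.8 2.2 tq [ 1.47 -0.   -0.08] open 0.0083
yaw 0.1561 pitch(y down) 19.62 q [-0.05 -0.1   1.83  0.34  1.49  1.32]
tmpl 0.98 407 240 hole [479.5 257. ] 18400
```

Request:
carry_out(series=[[0.003,-0.019,0.0317,0.0345,0.0054,0,0],[0.003,-0.019,0.0317,0.0345,0.0054,0,0],[0.003,-0.019,0.0317,0.0345,0.0054,0,0],[0.003,-0.019,0.0317,0.0345,0.0054,0,0]])

```text
t: 19.25
tool_pos: [0.5344, 0.1355, 0.2105]
tool_rot: [-2.778, -0.217, 0.04]
contact_force: [-0.3, 10.9, 2.6]
opening: 0.0086
```

```bash
python3 tr.py w8
```

```text
t 19.25 pos [0.5344 0.1355 0.2105] F u,v,z -10.8 1.3 2.6 tq [ 1.55  0.04 -0.04] open 0.0086
yaw 0.1561 pitch(y down) 20.41 q [-0.06 -0.1   1.82  0.35  1.5   1.31]
tmpl 0.982 407 240 hole [479.5 257. ] 18400
```

View pics/w8.png

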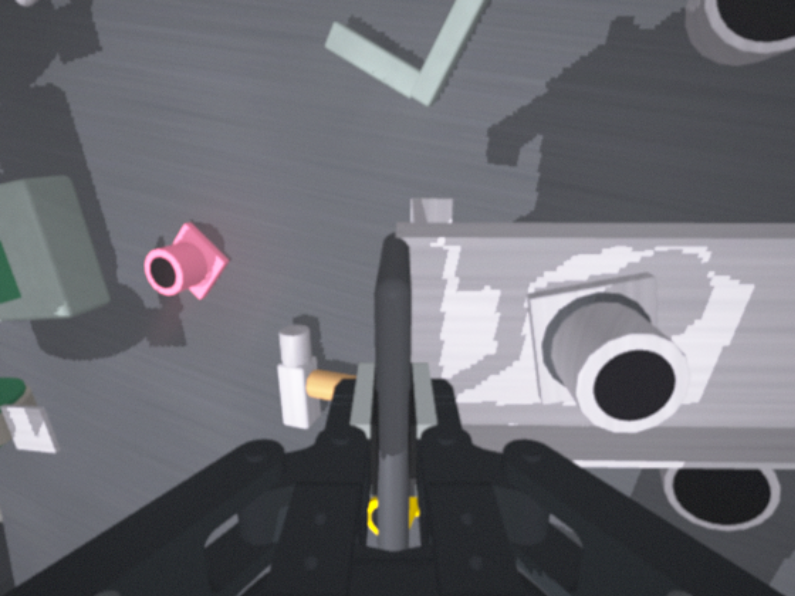

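The socket hasn't moved: its flange corner is still at (529,293) and its hole at (634,385).

Request:
carry_out(series=[[0.003,-0.0195,0.0315,0.0345,0.0054,0,0],[0.003,-0.0195,0.0315,0.0345,0.0054,0,0],[0.003,-0.0195,0.0315,0.0345,0.0054,0,0],[0.003,-0.0195,0.0315,0.0345,0.0054,0,0]])

```text
t: 19.7
tool_pos: [0.5347, 0.1335, 0.2137]
tool_rot: [-2.764, -0.216, 0.041]
contact_force: [-1.0, 11.4, 1.7]
opening: 0.0083
```

```bash
python3 tr.py
```

```text
t 19.7 pos [0.5347 0.1335 0.2137] F u,v,z -11.4 0.8 1.7 tq [ 1.54  0.01 -0.02] open 0.0083
yaw 0.1561 pitch(y down) 21.22 q [-0.07 -0.1   1.82  0.36  1.51  1.3 ]
tmpl 0.982 407 240 hole [448. 249.] 1
```

Request:
carry_out(series=[[0.003,-0.02,0.0313,0.0345,0.0054,0,0],[0.003,-0.02,0.0313,0.0345,0.0054,0,0],[0.003,-0.02,0.0313,0.0345,0.0054,0,0]])

```text
t: 20.05
tool_pos: [0.535, 0.132, 0.2161]
tool_rot: [-2.753, -0.216, 0.042]
contact_force: [-0.5, 10.4, 2.8]
opening: 0.0083
```

```bash
python3 tr.py
```

```text
t 20.05 pos [0.535  0.132  0.2161] F u,v,z -10.3 1.1 2.8 tq [ 1.52  0.01 -0.15] open 0.0083
yaw 0.1562 pitch(y down) 21.81 q [-0.08 -0.1   1.82  0.37  1.52  1.29]
tmpl 0.977 418 240 hole [479.5 257. ] 18400
```

The socket has begun to slide (template moved from 407 to 418), so I'll hold this slope.

Request:
carry_out(series=[[0,0,0,0,0,0,0],[0,0,0,0,0,0,0]])

```text
t: 20.3
tool_pos: [0.535, 0.1319, 0.2161]
tool_rot: [-2.754, -0.216, 0.042]
contact_force: [-0.4, 10.1, 2.7]
opening: 0.0086
```

```bash
python3 tr.py w9
```

```text
t 20.3 pos [0.535  0.1319 0.2161] F u,v,z -10.0 1.2 2.7 tq [ 1.46  0.02 -0.1 ] open 0.0086
yaw 0.1562 pitch(y down) 21.8 q [-0.08 -0.1   1.82  0.37  1.52  1.29]
tmpl 0.958 449 241 hole [493.21 282.28] 191
```

View pics/w9.png

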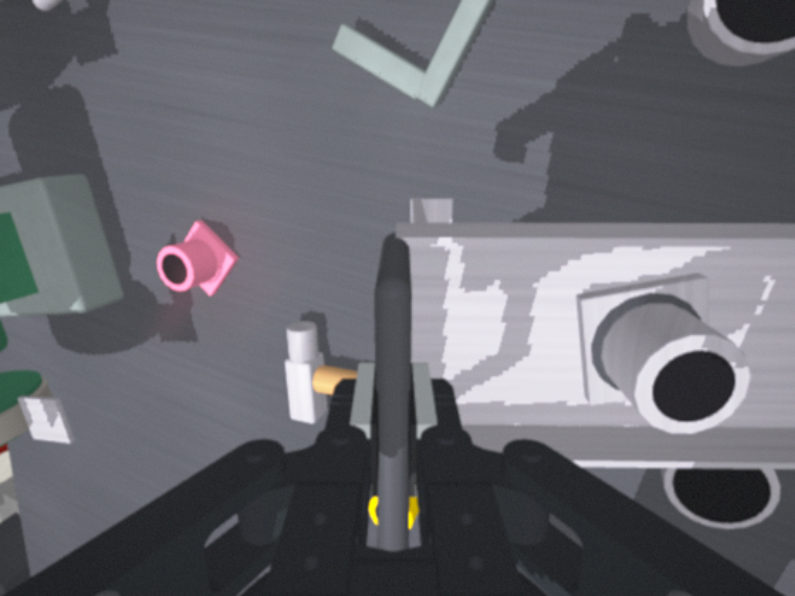

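Request:
carry_out(series=[[0,0,0,0,0,0,0],[0,0,0,0,0,0,0],[0,0,0,0,0,0,0],[0,0,0,0,0,0,0]])

```text
t: 20.75
tool_pos: [0.5351, 0.1319, 0.2162]
tool_rot: [-2.754, -0.216, 0.042]
contact_force: [-0.8, 10.4, 3.4]
opening: 0.0086
```

```bash
python3 tr.py w10; python3 -c "
from h import *
t=ctrl.get_image('top');cv2.imwrite('pics/t10.png',cv2.resize(t['frame'][130:270,180:400],None,fx=3.6,fy=3.6,interpolation=2))"
```

```text
t 20.75 pos [0.5351 0.1319 0.2162] F u,v,z -10.4 0.8 3.4 tq [ 1.4   0.03 -0.08] open 0.0086
yaw 0.1562 pitch(y down) 21.79 q [-0.08 -0.1   1.82  0.37  1.52  1.29]
tmpl 0.244 408 268 hole [479.5 257. ] 18400
```

View pics/t10.png

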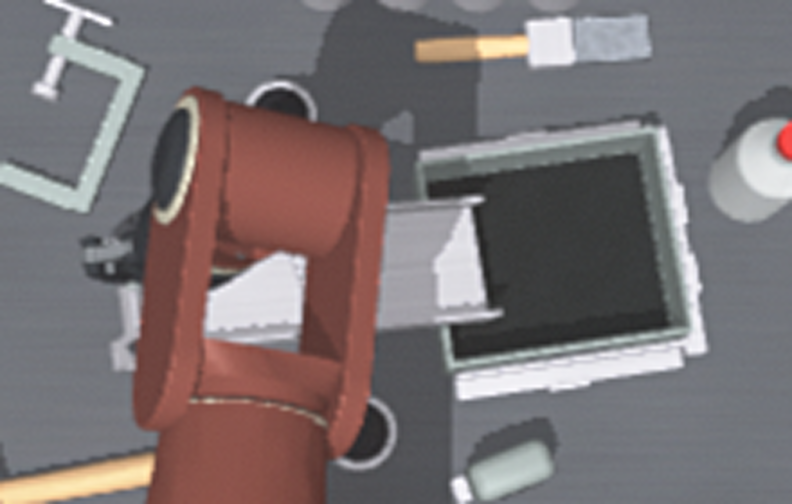

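Request:
carry_out(series=[[0,0,0,0,0,0,0],[0,0,0,0,0,0,0],[0,0,0,0,0,0,0],[0,0,0,0,0,0,0],[0,0,0,0,0,0,0],[0,0,0,0,0,0,0]])

```text
t: 21.45
tool_pos: [0.5353, 0.1316, 0.2166]
tool_rot: [-2.754, -0.216, 0.041]
contact_force: [-0.8, 9.4, 3.5]
opening: 0.0086
```

```bash
python3 -c "
from st import *
o,w=st('w11')
t=ctrl.get_image('top');s=ctrl.get_image('side')
f=np.hstack([cv2.resize(t['frame'][130:270,200:400],None,fx=2,fy=2,interpolation=2),cv2.resize(s['frame'][110:250,200:400],None,fx=2,fy=2,interpolation=2)])
cv2.imwrite('pics/t11.png',f)"
```

```text
t 21.45 pos [0.5353 0.1316 0.2166] F u,v,z -9.4 0.6 3.5 tq [ 1.37  0.08 -0.08] open 0.0086
yaw 0.1563 pitch(y down) 21.76 q [-0.08 -0.1   1.82  0.37  1.52  1.29]
```

View pics/t11.png

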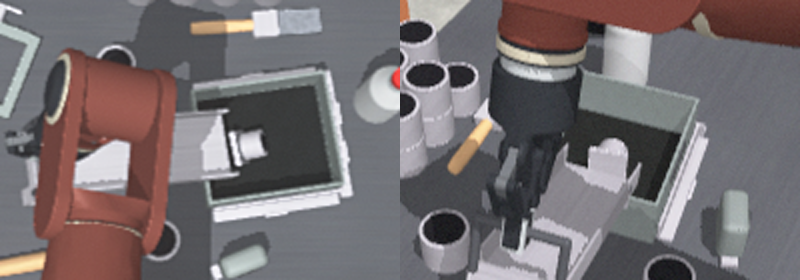

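The socket is at the nose, tipping into the box. I'll keep holding and watch it settle.

Request:
carry_out(series=[[0,0,0,0,0,0,0],[0,0,0,0,0,0,0],[0,0,0,0,0,0,0],[0,0,0,0,0,0,0],[0,0,0,0,0,0,0],[0,0,0,0,0,0,0],[0,0,0,0,0,0,0]])

```text
t: 22.3
tool_pos: [0.5354, 0.1316, 0.2165]
tool_rot: [-2.754, -0.215, 0.041]
contact_force: [-0.1, 9.0, 4.5]
opening: 0.0086
```

```bash
python3 -c "
from st import *
o,w=st('w12')
t=ctrl.get_image('top');s=ctrl.get_image('side')
f=np.hstack([cv2.resize(t['frame'][130:270,200:400],None,fx=2,fy=2,interpolation=2),cv2.resize(s['frame'][110:250,200:400],None,fx=2,fy=2,interpolation=2)])
cv2.imwrite('pics/t12.png',f)"
for a in "20.5 17.5 10" "17.5 14.5 10" "14.5 11.5 10" "11.5 8.5 10" "8.5 5.5 10" "5.5 3.5 10" "3 1.5 10" "1.5 0 10";do python3 seg.py $a;done
```

```text
t 22.3 pos [0.5354 0.1316 0.2165] F u,v,z -8.9 1.3 4.5 tq [ 1.41  0.03 -0.14] open 0.0086
yaw 0.1562 pitch(y down) 21.76 q [-0.08 -0.1   1.82  0.37  1.52  1.29]
row [np.float64(-0.0044), np.float64(0.0285), np.float64(-0.0477), np.float64(-0.0517), np.float64(-0.0081)] du mm -0.7203726568246555
row [np.float64(-0.0041), np.float64(0.026), np.float64(-0.0491), np.float64(-0.0517), np.float64(-0.0081)] du mm -0.6570223848959583
row [np.float64(-0.0037), np.float64(0.0234), np.float64(-0.0504), np.float64(-0.0517), np.float64(-0.0081)] du mm -0.5918712602793336
row [np.float64(-0.0032), np.float64(0.0208), np.float64(-0.0516), np.float64(-0.0517), np.float64(-0.0081)] du mm -0.5250978576787552
row [np.float64(-0.0028), np.float64(0.0181), np.float64(-0.0526), np.float64(-0.0517), np.float64(-0.0081)] du mm -0.4568851983493799
row [np.float64(-0.0016), np.float64(0.0105), np.float64(-0.0356), np.float64(-0.0345), np.float64(-0.0054)] du mm -0.2660679941399402
row [np.float64(-0.0011), np.float64(0.0068), np.float64(-0.027), np.float64(-0.0259), np.float64(-0.004)] du mm -0.17321299018196457
row [np.float64(-0.001), np.float64(0.0061), np.float64(-0.0271), np.float64(-0.0259), np.float64(-0.004)] du mm -0.15550046115960225
```

View pics/t12.png

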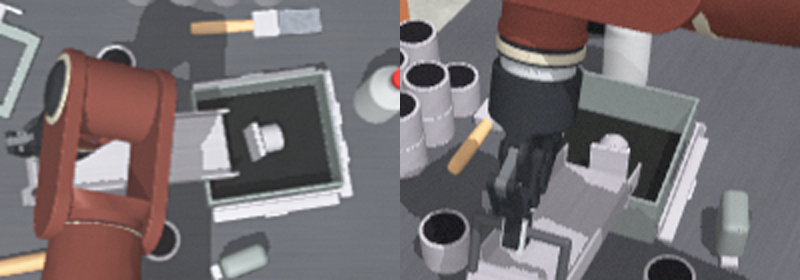

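The socket lies on its side on the mat, clear of the nose (top crop about (265,140)). Now I'll lower the tray, still pressed against the box.

Request:
carry_out(series=[[-0.004,0.026,-0.0477,-0.0517,-0.008,0,0],[-0.004,0.026,-0.0477,-0.0517,-0.008,0,0],[-0.004,0.026,-0.0477,-0.0517,-0.008,0,0],[-0.004,0.026,-0.0477,-0.0517,-0.008,0,0],[-0.004,0.026,-0.0477,-0.0517,-0.008,0,0],[-0.004,0.027,-0.0477,-0.0517,-0.008,0,0],[-0.004,0.027,-0.0477,-0.0517,-0.008,0,0],[-0.004,0.027,-0.0477,-0.0517,-0.008,0,0]])

```text
t: 23.25
tool_pos: [0.5346, 0.1374, 0.2072]
tool_rot: [-2.795, -0.219, 0.036]
contact_force: [-0.8, 11.5, 4.3]
opening: 0.0085
```

```bash
python3 -c "
from st import *
st()"
```

```text
t 23.25 pos [0.5346 0.1374 0.2072] F u,v,z -11.5 1.0 4.3 tq [ 1.56  0.06 -0.08] open 0.0085
yaw 0.1564 pitch(y down) 19.4 q [-0.05 -0.1   1.83  0.33  1.49  1.32]
```

Request:
carry_out(series=[[-0.004,0.0265,-0.0487,-0.0517,-0.008,0,0],[-0.004,0.0265,-0.0487,-0.0517,-0.008,0,0],[-0.004,0.0265,-0.0487,-0.0517,-0.008,0,0],[-0.004,0.0265,-0.0487,-0.0517,-0.008,0,0],[-0.004,0.0265,-0.0487,-0.0517,-0.008,0,0],[-0.004,0.0258,-0.0491,-0.0517,-0.008,0,0],[-0.004,0.0258,-0.0491,-0.0517,-0.008,0,0],[-0.004,0.0258,-0.0491,-0.0517,-0.008,0,0],[-0.004,0.0255,-0.0491,-0.0517,-0.008,0,0],[-0.004,0.0255,-0.0491,-0.0517,-0.008,0,0]])

```text
t: 24.3
tool_pos: [0.5336, 0.1442, 0.195]
tool_rot: [-2.847, -0.223, 0.031]
contact_force: [-0.3, 11.4, 3.9]
opening: 0.0084
```

```bash
python3 -c "
from st import *
st()"
```

```text
t 24.3 pos [0.5336 0.1442 0.195 ] F u,v,z -11.3 1.4 3.9 tq [ 1.74  0.03 -0.04] open 0.0084
yaw 0.1564 pitch(y down) 16.44 q [-0.01 -0.09  1.84  0.28  1.45  1.36]
```

Request:
carry_out(series=[[-0.0037,0.0238,-0.0503,-0.0517,-0.008,0,0],[-0.0037,0.0238,-0.0503,-0.0517,-0.008,0,0],[-0.0037,0.0238,-0.0503,-0.0517,-0.008,0,0],[-0.0037,0.0238,-0.0503,-0.0517,-0.008,0,0],[-0.0037,0.0234,-0.0504,-0.0517,-0.008,0,0],[-0.0037,0.0234,-0.0504,-0.0517,-0.008,0,0],[-0.0037,0.023,-0.0504,-0.0517,-0.008,0,0],[-0.0037,0.023,-0.0504,-0.0517,-0.008,0,0]])

```text
t: 25.15
tool_pos: [0.5328, 0.1492, 0.1849]
tool_rot: [-2.888, -0.226, 0.027]
contact_force: [-0.8, 12.7, 4.8]
opening: 0.0085
```

```bash
python3 -c "
from st import *
st()"
```

```text
t 25.15 pos [0.5328 0.1492 0.1849] F u,v,z -12.7 1.2 4.8 tq [ 1.89  0.06 -0.06] open 0.0085
yaw 0.1563 pitch(y down) 14.07 q [ 0.01 -0.09  1.84  0.25  1.42  1.39]
```

Request:
carry_out(series=[[-0.0035,0.0235,-0.0508,-0.0517,-0.008,0,0],[-0.0035,0.0235,-0.0508,-0.0517,-0.008,0,0],[-0.0035,0.0235,-0.0508,-0.0517,-0.008,0,0],[-0.0035,0.0235,-0.0508,-0.0517,-0.008,0,0],[-0.0034,0.0228,-0.0512,-0.0517,-0.008,0,0],[-0.0034,0.0228,-0.0512,-0.0517,-0.008,0,0],[-0.0034,0.0222,-0.0512,-0.0517,-0.008,0,0],[-0.0034,0.0222,-0.0512,-0.0517,-0.008,0,0],[-0.0033,0.0215,-0.0516,-0.0517,-0.008,0,0],[-0.0033,0.0215,-0.0516,-0.0517,-0.008,0,0]])

```text
t: 26.2
tool_pos: [0.5319, 0.1549, 0.1719]
tool_rot: [-2.94, -0.23, 0.021]
contact_force: [-0.1, 13.2, 3.4]
opening: 0.0084
```

```bash
python3 -c "
from st import *
st()"
```

```text
t 26.2 pos [0.5319 0.1549 0.1719] F u,v,z -13.1 2.0 3.4 tq [ 1.91  0.06 -0.08] open 0.0084
yaw 0.156 pitch(y down) 11.07 q [ 0.05 -0.08  1.85  0.2   1.39  1.43]
```

Request:
carry_out(series=[[-0.003,0.0205,-0.0518,-0.0517,-0.008,0,0],[-0.003,0.0205,-0.0518,-0.0517,-0.008,0,0],[-0.003,0.0205,-0.0518,-0.0517,-0.008,0,0],[-0.003,0.02,-0.0518,-0.0517,-0.008,0,0],[-0.003,0.02,-0.0522,-0.0517,-0.008,0,0],[-0.003,0.02,-0.0522,-0.0517,-0.008,0,0],[-0.003,0.0195,-0.0522,-0.0517,-0.008,0,0],[-0.003,0.0195,-0.0522,-0.0517,-0.008,0,0]])

```text
t: 27.05
tool_pos: [0.5313, 0.159, 0.1613]
tool_rot: [-2.981, -0.233, 0.017]
contact_force: [-1.0, 13.1, 2.7]
opening: 0.0085
```

```bash
python3 -c "
from st import *
st()"
```

```text
t 27.05 pos [0.5313 0.159  0.1613] F u,v,z -13.1 1.0 2.7 tq [ 1.98  0.07 -0.04] open 0.0085
yaw 0.1559 pitch(y down) 8.68 q [ 0.08 -0.07  1.86  0.15  1.37  1.46]
```

Request:
carry_out(series=[[-0.003,0.022,-0.0525,-0.0517,-0.008,0,0],[-0.003,0.022,-0.0525,-0.0517,-0.008,0,0],[-0.003,0.022,-0.0525,-0.0517,-0.008,0,0],[-0.003,0.02,-0.0525,-0.0517,-0.008,0,0],[-0.003,0.02,-0.0528,-0.0517,-0.008,0,0],[-0.003,0.02,-0.0528,-0.0517,-0.008,0,0],[-0.003,0.019,-0.0528,-0.0517,-0.008,0,0],[-0.003,0.019,-0.053,-0.0517,-0.008,0,0],[-0.003,0.018,-0.053,-0.0517,-0.008,0,0],[-0.003,0.018,-0.053,-0.0517,-0.008,0,0]])

```text
t: 28.1
tool_pos: [0.5305, 0.1635, 0.1476]
tool_rot: [-3.035, -0.237, 0.011]
contact_force: [0.6, 12.5, 1.4]
opening: 0.0081
```

```bash
python3 -c "
from st import *
st()"
```

```text
t 28.1 pos [0.5305 0.1635 0.1476] F u,v,z -12.3 2.5 1.4 tq [ 1.8  -0.03 -0.04] open 0.0081
yaw 0.1556 pitch(y down) 5.62 q [ 0.12 -0.05  1.86  0.1   1.34  1.51]
```

Request:
carry_out(series=[[-0.002,0.0125,-0.0355,-0.0345,-0.0054,0,0],[-0.002,0.0125,-0.0355,-0.0345,-0.0054,0,0],[-0.002,0.0125,-0.0355,-0.0345,-0.0054,0,0],[-0.002,0.0125,-0.0355,-0.0345,-0.0054,0,0],[-0.002,0.012,-0.0355,-0.0345,-0.0054,0,0],[-0.002,0.012,-0.0355,-0.0345,-0.0054,0,0],[-0.002,0.012,-0.0357,-0.0345,-0.0054,0,0],[-0.002,0.0115,-0.0357,-0.0345,-0.0054,0,0],[-0.002,0.0115,-0.0357,-0.0345,-0.0054,0,0],[-0.002,0.0115,-0.0357,-0.0345,-0.0054,0,0]])

```text
t: 29.15
tool_pos: [0.5299, 0.1661, 0.1384]
tool_rot: [-3.07, -0.239, 0.008]
contact_force: [0.6, 10.6, 0.8]
opening: 0.0081
```

```bash
python3 -c "
from st import *
st()"
```

```text
t 29.15 pos [0.5299 0.1661 0.1384] F u,v,z -10.4 2.2 0.8 tq [ 1.68 -0.04 -0.01] open 0.0081
yaw 0.1554 pitch(y down) 3.58 q [ 0.14 -0.04  1.87  0.06  1.32  1.54]
```

Request:
carry_out(series=[[-0.0015,0.009,-0.0357,-0.0345,-0.0054,0,0],[-0.0015,0.009,-0.0357,-0.0345,-0.0054,0,0],[-0.0015,0.009,-0.0357,-0.0345,-0.0054,0,0],[-0.0015,0.009,-0.0357,-0.0345,-0.0054,0,0],[-0.0015,0.009,-0.0357,-0.0345,-0.0054,0,0],[-0.0015,0.0085,-0.036,-0.0345,-0.0054,0,0],[-0.0015,0.0085,-0.036,-0.0345,-0.0054,0,0],[-0.0015,0.0085,-0.036,-0.0345,-0.0054,0,0],[-0.0015,0.0085,-0.036,-0.0345,-0.0054,0,0],[0,0,0,0,0,0,0]])

```text
t: 30.2
tool_pos: [0.5295, 0.1682, 0.1302]
tool_rot: [-3.101, -0.242, 0.004]
contact_force: [0.2, 10.7, -0.2]
opening: 0.0081
```

```bash
python3 -c "
from st import *
st()"
```

```text
t 30.2 pos [0.5295 0.1682 0.1302] F u,v,z -10.6 1.8 -0.2 tq [1.67 0.01 0.  ] open 0.0081
yaw 0.1555 pitch(y down) 1.78 q [ 0.16 -0.03  1.87  0.03  1.3   1.56]
```

Request:
carry_out(series=[[-0.0007,0.004,-0.018,-0.017,-0.0027,0,0],[-0.0007,0.004,-0.018,-0.017,-0.0027,0,0],[-0.0007,0.004,-0.018,-0.017,-0.0027,0,0],[-0.0007,0.004,-0.018,-0.017,-0.0027,0,0],[-0.0007,0.004,-0.018,-0.017,-0.0027,0,0],[0,0,0,0,0,0,0]])

```text
t: 30.85
tool_pos: [0.5295, 0.1687, 0.1281]
tool_rot: [-3.11, -0.242, 0.003]
contact_force: [0.7, 11.0, 0.7]
opening: 0.0087
```

```bash
python3 -c "
from st import *
st()"
```

```text
t 30.85 pos [0.5295 0.1687 0.1281] F u,v,z -10.8 2.4 0.7 tq [ 1.72  0.   -0.05] open 0.0087
yaw 0.1554 pitch(y down) 1.29 q [ 0.16 -0.03  1.87  0.02  1.3   1.57]
```

Request:
carry_out(series=[[-0.0007,0.003,-0.018,-0.017,-0.0027,0,0],[-0.0007,0.003,-0.018,-0.017,-0.0027,0,0],[-0.0007,0.003,-0.018,-0.017,-0.0027,0,0],[-0.0007,0.003,-0.018,-0.017,-0.0027,0,0],[0,0,0,0,0,0,0]])

```text
t: 31.4
tool_pos: [0.5296, 0.1691, 0.1264]
tool_rot: [-3.116, -0.243, 0.001]
contact_force: [0.6, 11.6, 0.9]
opening: 0.0086
```

```bash
python3 -c "
from st import *
st()"
```

```text
t 31.4 pos [0.5296 0.1691 0.1264] F u,v,z -11.3 2.4 0.9 tq [ 1.74 -0.06 -0.07] open 0.0086
yaw 0.1554 pitch(y down) 0.91 q [ 0.17 -0.02  1.87  0.02  1.29  1.58]
```

Request:
carry_out(series=[[-0.0003,0.0015,-0.01,-0.01,-0.0015,0,0],[-0.0003,0.0015,-0.01,-0.01,-0.0015,0,0],[0,0,0,0,0,0,0]])

```text
t: 31.75
tool_pos: [0.5296, 0.1691, 0.1263]
tool_rot: [-3.119, -0.243, 0.001]
contact_force: [-0.6, 11.2, 2.9]
opening: 0.0087
```

```bash
python3 -c "
from st import *
o,w=st('w14')
s=ctrl.get_image('side');cv2.imwrite('pics/s14.png',cv2.resize(s['frame'][130:330,180:400],None,fx=3,fy=3,interpolation=2))"
```

```text
t 31.75 pos [0.5296 0.1691 0.1263] F u,v,z -11.1 1.1 2.9 tq [ 1.68  0.13 -0.04] open 0.0087
yaw 0.1554 pitch(y down) 0.78 q [ 0.17 -0.02  1.87  0.01  1.29  1.58]
```

View pics/s14.png

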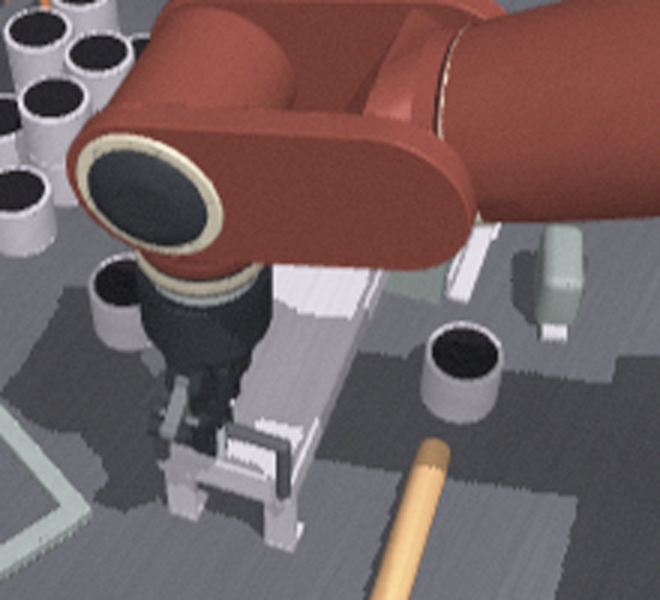

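Legs are down and the socket is in the box. I'll open the fingers gradually while the push still holds the tray against the box.

Request:
carry_out(series=[[0,0,0,0,0,0,0.13],[0,0,0,0,0,0,0.16],[0,0,0,0,0,0,0.2],[0,0,0,0,0,0,0.3],[0,0,0,0,0,0,0.4],[0,0,0,0,0,0,0.5],[0,0,0,0,0,0,0.6],[0,0,0,0,0,0,0.6],[0,0,0,0,0,0,0.6]])

```text
t: 32.75
tool_pos: [0.5301, 0.1664, 0.1265]
tool_rot: [-3.124, -0.242, 0.001]
contact_force: [-0.4, 0.0, -0.1]
opening: 0.0514
```

```bash
python3 -c "
from st import *
o,w=st('w15')"
```

```text
t 32.75 pos [0.5301 0.1664 0.1265] F u,v,z -0.1 -0.4 -0.1 tq [ 0.01 -0.02  0.03] open 0.0514
yaw 0.1549 pitch(y down) 0.46 q [ 0.17 -0.02  1.87  0.01  1.29  1.58]
```

View pics/w15.png

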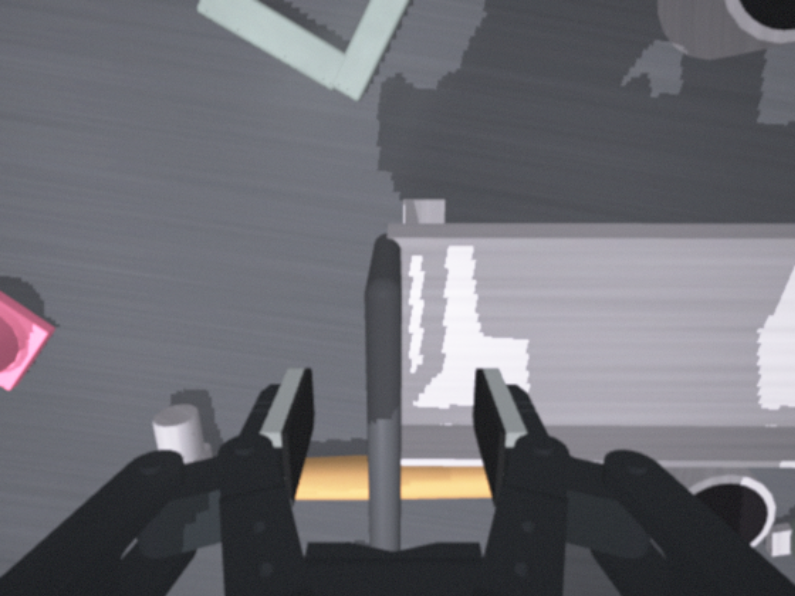

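The bar is free between the fingers, so I'll go straight up and then away.

Request:
carry_out(series=[[0,0,0.4,0,0,0,0.6],[0,0,0.8,0,0,0,0.6],[0,0,1,0,0,0,0.6],[0,0,1,0,0,0,0.6],[0,0,1,0,0,0,0.6],[0,0,1,0,0,0,0.6],[0,0,1,0,0,0,0.6],[0,0,1,0,0,0,0.6],[0,-1,0.5,0,0,0,0.6],[0,-1,0,0,0,0,0.6],[0,-1,0,0,0,0,0.6],[0,-1,0,0,0,0,0.6]])

```text
t: 34.0
tool_pos: [0.53, 0.0657, 0.3202]
tool_rot: [-3.124, -0.243, -0.001]
contact_force: [-0.4, -0.4, 0.1]
opening: 0.0513
```

Request:
carry_out(series=[[0,-0.5,0,0,0,0,0.6],[0,0,0,0,0,0,0.6],[0,0,0,0,0,0,0.6]])

```text
t: 34.3
tool_pos: [0.5301, 0.0544, 0.3192]
tool_rot: [-3.123, -0.242, 0.0]
contact_force: [0.9, -0.4, 0.2]
opening: 0.0512
```

```bash
python3 -c "
from st import *
o,w=st('w16')
s=ctrl.get_image('side');cv2.imwrite('pics/s16.png',s['frame'])"
```

```text
t 34.3 pos [0.5301 0.0544 0.3192] F u,v,z 0.5 0.9 0.2 tq [-0.03 -0.04 -0.04] open 0.0512
yaw 0.1549 pitch(y down) 0.5 q [-0.04 -0.21  1.71  0.01  1.64  1.37]
```

View pics/w16.png

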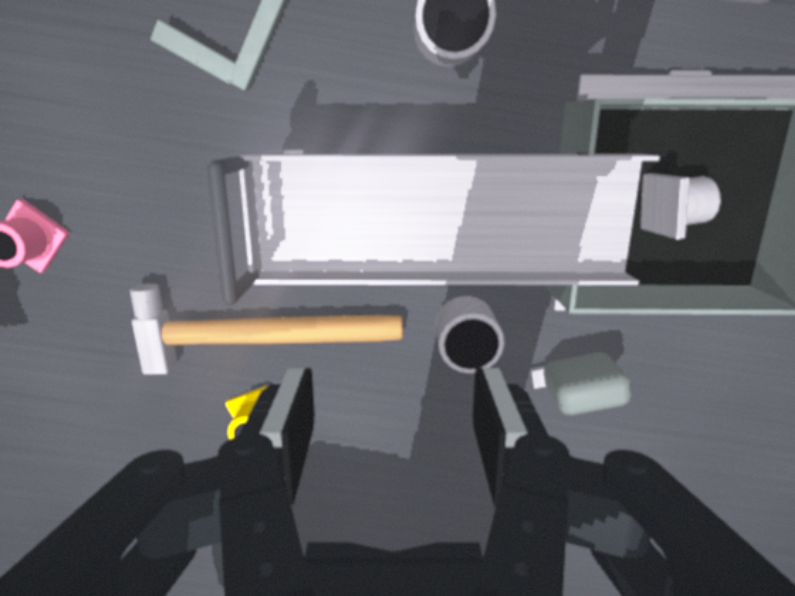

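View pics/s16.png

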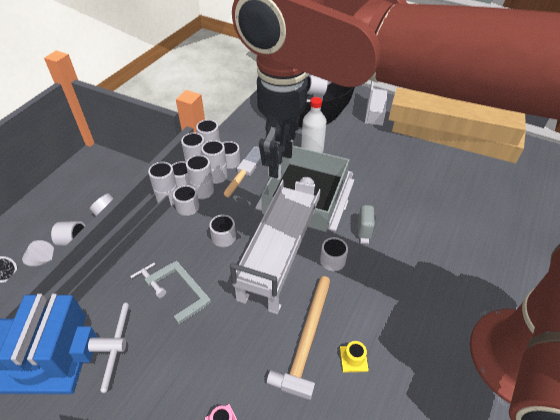

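```bash
python3 -c "
from h import *
o,w=wrist()
p=lambda x,y,z:atz(w,(x/1.42,y/1.42),z)
a,b=p(658,157,.098),p(638,282,.098);r1,r2=p(598,103,.07),p(574,311,.07)
u=np.array([np.sin(.155),-np.cos(.155),0])
print((a+b)/2,(r1+r2)/2,((a+b)/2-(r1+r2)/2)@u, np.arctan2((r1-r2)[1],(r1-r2)[0]),np.arctan2((a-b)[1],(a-b)[0]))
c,d=p(258,282,.098),p(638,282,.098);print('tray ang',np.arctan2((d-c)[0],-(d-c)[1]))
print(ctrl.finish_job())
"
```

```text
[ 0.57213114 -0.12704901  0.098     ] [ 0.56769495 -0.09136832  0.07      ] 0.035937797536713334 0.16356945940284742 0.1599225699936261
tray ang 0.15829621465784557
the job is handed in; nothing more can be done
None
```

The socket is in the parts box and the job is handed in at about 34 s. No verdict was reported, so success rests on my own checks.

**What I did**
- I gripped the bow handle, squared the tray to the box and slid it about 20 mm. At that point the tray stopped moving and the push rose to about 11 N.
- I raised the handle to about 21°, where the socket began to slide. I held that slope, and the socket slid down and tipped into the box within about 1.5 s.
- I then lowered the tray onto its legs, opened the fingers with the push still on, and lifted clear.
- In the readings I took, the push stayed between about 9 and 15 N from home until I let go. The 15 N was one reading just as the legs lifted.

**Last checks**
- **Socket and bench:** The pictures show the socket lying on its side on the mat and the tray level on its legs. The bystanders I could see in those views look undisturbed.
- **Robot:** It was touching nothing, with the force reading near 0.
- **Squareness:** The tray and box wall agree to about 0.005 rad.

**One disagreement:** The last picture put the nose about 36 mm past the box edge, where a butted lip should give 40 mm. That could mean a gap of up to 4 mm at the lip. I put it down to how well I can pick edges in the image plus the 2 mm calibration, since the tray stalled at the same position with about 11 N on it just before release. I did not check the gap any other way.

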